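# Turn a speaker grille over and feed it under the badge press

### The job

The grille panel on the wooden cradle lies with its pale back up. Turn it over so that its black front faces up (the blue slotted stand will hold it on end while you change your grip), lay it on the bed of the red badge press, and slide it badge end first between the guides, under the ram and gently up against the yellow stop. Leave it lying flat there, and leave the other things on the bench where they are.

Things in the scene. Friction and masses are not known exactly. Their poses are not given: they have to be found in the camera images.
- panel: The grille panel to turn over: flat slab 170 x 56 x 10 mm, 0.1 to 0.2 kg. Front black with a mesh and, near one end, a 34 mm square silver badge pad; back white with grey ribs and an orange stripe across the badge end. Origin at the slab's middle; x along its length to the badge end, y across, z out of the white back (up at the start, down when done).
- badge_pad (a point): Centre of the silver badge pad on the panel's black front face, 50 mm from the panel's middle towards the badge end (35 mm from that end).
- cradle: Wooden plate 190 x 120 x 10 mm with two rubber-topped posts, each 30 (x) x 32 (y) mm, at x = -35 and +55 mm, tops at 55 mm; the panel lies on them, its long sides overhanging by 12 mm. Origin at the centre of its underside. Fixed.
- stand: Blue block 100 (x) x 45 (y) x 79 mm high on a 140 x 60 x 6 mm steel foot, with an upright slot along its x, 17 mm wide (y), open at both ends and flared to 26 mm at the top; slot floor at 12 mm height, flare from 64 to 79 mm. Holds a panel on end. Origin at the centre of its underside. Fixed.
- press: Red badge press, fixed. Origin on its underside, z up, x = feeding direction. Base plate x = -100 to 170, 150 mm wide, top at 12 mm. Bed: aluminium rail 34 mm wide, x = -100 to 90, top at 60 mm. Guide walls beside it x = 25 to 90 mm, inner faces 63 mm apart, tops at 78 mm, mouths flared outwards from x = 6 mm.
- stop (a point): Middle of the face of the yellow end stop at x = 90 mm of the press, 10 mm above the bed; the stop is 80 mm wide, its top at 84 mm.
- ram (a point): Point below the ram's centre (x = 55 mm of the press), 10 mm above the bed, where the badge pad's centre comes at the stop. The ram's 44 mm square rubber foot hangs 40 mm above the bed, under a blue cylinder and grey arm (x = 30 to 150 mm, up to 220 mm high) on a 60 mm wide column behind the stop. The ram does not move.
- primer_bottle: Bystander: upright bottle, radius 24 mm, 130 mm high, red cap; origin at its foot.
- tape_roll: Bystander: yellow ring lying flat, radius 45 mm, 30 mm high; origin at the centre of its underside.
- glue_jar: Bystander: jar with blue cap, radius 28 mm, 60 mm high; origin at its foot.
- screwdriver: Bystander: screwdriver lying on the bench along its x.
- done_panel: Bystander: a finished panel of the same kind lying black side up on the bench, beyond the others, 170 mm along its x; origin at its middle.
Things that resemble listed ones, but are neither listed nor needed, are in the scene too. Leave any green or pink look-alike of the panel alone.

How it is judged (in metres and radians):
At the end, for the whole second after the job is handed in: The panel lies flat on the press bed (within 0.12 rad) with its black front up, badge end in, pointing along the guides within 0.12 rad, its badge pad within 9 mm of the point under the ram's centre (so within about 9 mm of the stop), at rest and released (angle between panel's own z axis and vertical above 3.02 rad and horizontal distance between badge_pad and ram below 0.009 m and x of panel in the frame of press below 0.02 m and angle between the x axis of panel and the x axis of press, either way round below 0.12 rad and z of panel in the frame of press between 0.06 and 0.07 m and linear speed of panel below 0.01 m/s and angular speed of panel below 0.1 rad/s); the robot touches nothing.
It fails at once if another thing on the bench (bottle, tape roll, jar, screwdriver, finished panel) is moved by more than 30 mm (distance of any of primer_bottle, tape_roll, glue_jar, screwdriver, done_panel from where it was at the start of the episode above 0.03 m).
It fails at once if the panel is driven or dropped against the press with more than 60 N (contact force between panel and press above 60 N).
It also fails if it takes over 72 s, if anything falls off the work surface, if the arm or the gripper's body presses on something with over 40 N, if the wrist force passes 120 N, or if a joint passes its speed limit or range.

### The arm

A 7-joint arm with a two-finger parallel gripper is mounted at the origin on the work surface. World frame = base frame: x ahead of the robot, y to its left, z up, the work surface at z = 0. Lengths are in mm, angles in rad, forces in N, time in s.
With the tool pointing down it reaches from about 425 to 875 mm from the base axis. Payload 4.7 kg.
Tool frame: the origin (TCP) lies at the very end of the fingers, on their centre line; the grasp point (between the pads) lies arm.grasp_offset behind it (arm.grasp_offset is the distance from the TCP to the grasp point, in mm); z points along the fingers, y is the direction in which the jaws open and shut (so a half turn about z gives the same grasp; the last joint's range is limited). The gripper opens to 85 mm and grips with 20 to 120 N. Pads are 22 mm wide; open, the fingers measure 114 mm over their backs; the gripper's body (76 mm by 85 mm) begins 54 mm behind the grasp point. The pads swing forward as they close: fully open they stand 13 mm farther back than shut.
Start: joints at [1.203, 0.321, -0.07, 1.45, 0.023, 1.371, -0.057], TCP at [242.166, -603.228, 196.449] pointing down, gripper open.
Joint ranges: [-2.86, 2.86], [-0.3, 2.09], [-1.38, 1.24], [0.06, 2.45], [-1.56, 4.7], [0.09, 2.05], [-2.69, 2.69]. Speed limits (rad/s): [2.57, 2.57, 3.14, 3.14, 3.14, 3.14, 3.14].

### API

Orientations are given as a unit quaternion [w, x, y, z].
In Python, from rig import arm, capture, camera_params, finder gives the robot as it stands.
- The arm moves only by the tool drive_tool, never from a script. Its argument "moves" is a list of rows, each a list of 7 numbers: the shift along the tool's x, y, z in cm, then the turn, a rotation vector about the tool's x, y, z in degrees, then the opening, from -1 (shut) to 1 (fully open). In form: [[tx, ty, tz, ax, ay, az, gripper], ...]. A call has 1 to 20 rows; each row shifts and turns the pose as measured when the row begins, along the tool's axes as they then stand; what a row does not reach is not made up. A row lasts 1/8 s, in which the tool goes at most 62.5 mm and 10.7 degrees, less where a joint would pass 70% of its speed; a pose out of reach is approached as far as the arm can. A call with a gripper value outside its range is refused whole. The fingers move at their own pace and stop on an object; "newtons" is the grip in N (left out, the last holds). Time passes only in rows, so rows that do not move let the fingers close. It gives the time, the measured TCP pose, the force and the opening at its end, in the units of the state.
- arm.get_obs(): the state, without advancing time (a new reading comes with each control period).
- capture(name): name is "side" or "top"; returns the picture (480x640x3 uint8, red, green, blue); there is no depth.
- camera_params(name): a dict with "K" (3x3 intrinsics, pixels), "world_to_cam" (4x4, takes a point from world to camera coordinates). Camera axes: x right, y down, z forward; pixel columns grow to the right and rows downward; lengths in mm; the calibration is good to about 2 mm. A picture is of the moment at which its call begins. camera_params takes no time and is no camera call.
- arm.sign_off(): hands the job in, once; it reports no verdict.
Trained networks look in the newest picture that a camera, given by its name, has taken for a name from the list of things; names that differ only in an ending like _2 or _b are one class to them, and where a whole thing is asked for, a point or a joint stands for the part that bears it (a point fixed in the world has none). Each returns a list of dicts, best first, with "confidence" (0 to 1); they miss things now and then, are a little off and sometimes report something else, mostly with a low value. They report only what shows in the picture. A call takes as long as a camera call. They do not tell look-alikes from the thing itself.
- finder.recognise(camera, name): "position" ([column, row] in pixels, amid what is visible of it).
- finder.regions_of(camera, name): "pixels" (480x640 bool, what is visible of it) and "position" ([column, row] in pixels, amid what is visible of it).
- finder.pinpoint(camera, name): "position" ([column, row] in pixels: a listed point, or the origin of a listed thing).
The state is a dict: "t": time; "qpos": joint angles; "joint_velocities": joint speeds; "joint_efforts": joint torques, N m; "eef_pos": TCP position; "tool_rot": TCP orientation; "force": force on the tool from outside, world axes, zero at the start; "ft_torque": the same for the moment, N m; "gripper_width": finger opening in mm.
Only numpy, scipy, OpenCV 4.12 (cv2) and the standard library are available. Lean on these libraries where they do the work, as an engineer would, in place of code of your own. Each camera call takes 0.05 s, during which the arm holds its last target. There are 200 camera calls.

## Working session

There is one attempt and no reset: what is moved stays moved. The work goes in short steps, Python scripts to look and compute and a tool call to move; the robot and the scene stay as the last step left them, time stands still between calls to the robot, and variables do not carry over. Pictures are saved under pics/ and viewed, about 8 in all and at most 12, crops included, and the job is handed in when it is done.

Besides the shell and the picture viewer there is one more tool, called after "Request:" as name(argument=value, ...) on one line, values as JSON. drive_tool: Moves the arm, as the interface text tells. Its arguments: {"type":"object","properties":{"moves":{"type":"array"},"newtons":{"type":"number"}},"required":["moves"]}

```bash
mkdir -p pics; ls; python3 - <<'E'
from rig import arm,capture,camera_params,finder
import cv2,numpy as np
for n in("top","side"):
    im=capture(n); cv2.imwrite(f"pics/{n}0.png",im[:,:,::-1])
    p=camera_params(n); print(n,p["K"],p["world_to_cam"])
    
o=arm.get_obs(); print(o, arm.grasp_offset)
for n in("top","side"):
    for t in["panel","cradle","stand","press","stop","ram","badge_pad"]:
        r=finder.pinpoint(n,t); print(n,t,[(np.round(x["position"]).tolist(),round(x["confidence"],2)) for x in r[:4]])
E
```

```text
pics
top [[605.98343031   0.         314.68471109]
 [  0.         605.98343031 238.73164566]
 [  0.           0.           1.        ]] [[-1.38883750e-02 -9.99630740e-01 -2.33558903e-02  1.58473344e+01]
 [-9.95117502e-01  1.61007939e-02 -9.73751554e-02  5.85686532e+02]
 [ 9.77152469e-02  2.18894725e-02 -9.94973659e-01  1.55378276e+03]
 [ 0.00000000e+00  0.00000000e+00  0.00000000e+00  1.00000000e+00]]
side [[590.25412998   0.         323.11524272]
 [  0.         590.25412998 227.49177896]
 [  0.           0.           1.        ]] [[-7.17808108e-01 -6.96226109e-01  4.55250216e-03  3.99165465e+02]
 [-4.73589874e-01  4.83456624e-01 -7.36194488e-01  3.51761952e+02]
 [ 5.10356886e-01 -5.30602391e-01 -6.76754720e-01  1.25639173e+03]
 [ 0.00000000e+00  0.00000000e+00  0.00000000e+00  1.00000000e+00]]
{'t': 0.1, 'qpos': array([ 1.20312816,  0.32175829, -0.07010464,  1.45154293,  0.02254866,
        1.37080263, -0.05688197]), 'joint_velocities': array([-0.00011323, -0.00085511, -0.00091108, -0.00156033,  0.00088334,
        0.00021398,  0.00145109]), 'joint_efforts': array([-8.01854480e-05, 
[... 549 characters left out ...]
 0.55)]
top stand [([312.0, 285.0], 0.68)]
top press [([198.0, 230.0], 0.69)]
top stop [([192.0, 194.0], 0.93), ([432.0, 239.0], 0.27), ([198.0, 231.0], 0.15)]
top ram [([189.0, 205.0], 0.89)]
top badge_pad [([412.0, 140.0], 0.85), ([422.0, 223.0], 0.83), ([432.0, 334.0], 0.67), ([432.0, 237.0], 0.46)]
side panel [([391.0, 189.0], 0.95), ([463.0, 235.0], 0.95), ([310.0, 176.0], 0.9)]
side cradle [([385.0, 203.0], 0.92)]
side stand [([342.0, 283.0], 0.66)]
side press [([211.0, 312.0], 0.89)]
side stop [([181.0, 276.0], 0.93)]
side ram [([195.0, 288.0], 0.69), ([343.0, 284.0], 0.57), ([377.0, 188.0], 0.44)]
side badge_pad [([459.0, 250.0], 0.96), ([314.0, 168.0], 0.95), ([377.0, 184.0], 0.67)]
```

View pics/top0.png

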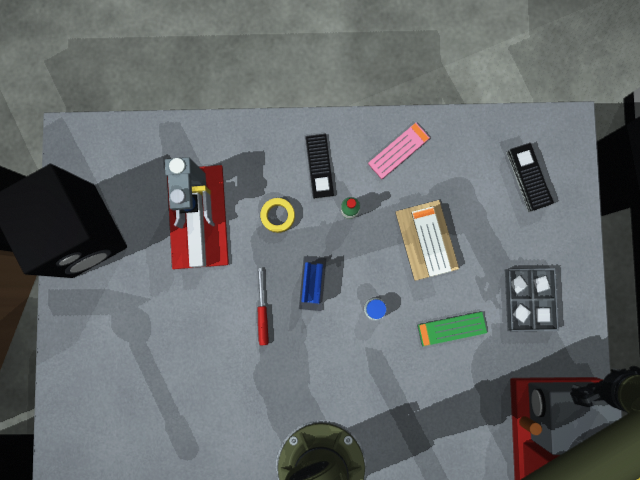

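View pics/side0.png

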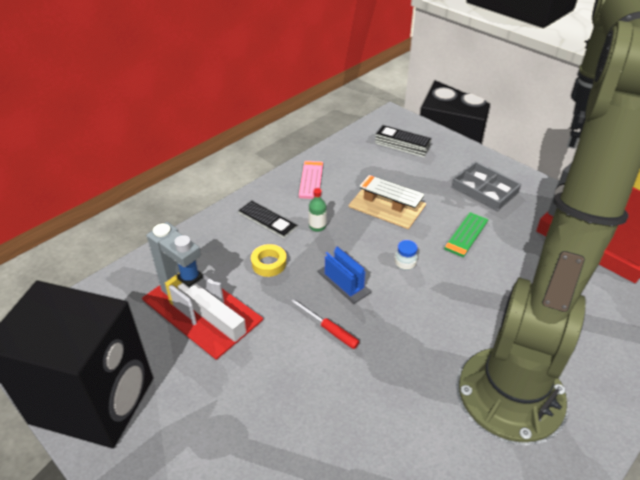

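The top view shows the panel on the cradle at (432,238) with its orange badge end away from the robot. The press is at (198,230), its guides, stop and ram pointing away from the robot. The stand is at (312,285) with its slot roughly along world x, and the jar, bottle and screwdriver are around it. The side view agrees.

```bash
cat > h.py <<'E'
from rig import arm,capture,camera_params,finder
import numpy as np, cv2
from scipy.spatial.transform import Rotation as R
from scipy.optimize import minimize
def proj(n,P):
    p=camera_params(n); P=np.atleast_2d(P); W=np.array(p["world_to_cam"])
    c=P@W[:3,:3].T+W[:3,3]; u=c@np.array(p["K"]).T
    return u[:,:2]/u[:,2:]
def ray(n,px,z):
    p=camera_params(n); W=np.array(p["world_to_cam"]); C=-W[:3,:3].T@W[:3,3]
    d=W[:3,:3].T@np.linalg.solve(np.array(p["K"]),[px[0],px[1],1]); return C+d*(z-C[2])/d[2]
def tri(a,b):
    # point best fitting pixel a in top and b in side
    from scipy.optimize import least_squares
    return least_squares(lambda P:np.r_[proj("top",P)[0]-a,proj("side",P)[0]-b],[600,0,50]).x
def tool():
    o=arm.get_obs(); return o,np.array(o["eef_pos"]),R.from_quat(np.array(o["tool_rot"])[[1,2,3,0]])
E
python3 - <<'E'
from h import *
print([a for a in dir(arm) if a[0]!='_'])
for a,b,n in[((432,238),(391,189),'panel'),((427,244),(385,203),'cradle'),((312,285),(342,283),'stand'),((198,230),(211,312),'press'),((192,194),(181,276),'stop'),((189,205),(195,288),'ram')]:
    print(n,tri(a,b).round(1))
capture("top")
im=capture("top")
cv2.imwrite("pics/z.png",np.hstack([cv2.resize(im[185:295,385:475,::-1],None,fx=4.4,fy=4.4,interpolation=3)[:480],cv2.resize(im[245:320,285:340,::-1],None,fx=6.4,fy=6.4,interpolation=3)[:480]]))
b=cv2.resize(im[150:280,155:240,::-1],None,fx=4.6,fy=4.6,interpolation=3); cv2.imwrite("pics/zp.png",b)
E
```

```text
['PlanningError', 'get_obs', 'grasp_offset', 'sign_off']
panel [ 578.1 -293.8   60.9]
cradle [ 573.4 -282.7   17.7]
stand [468.4  18.3  -1.7]
press [615.9 316.3  18.8]
stop [704.7 322.1  79.5]
ram [669.  322.9  68.9]
```

View pics/z.png

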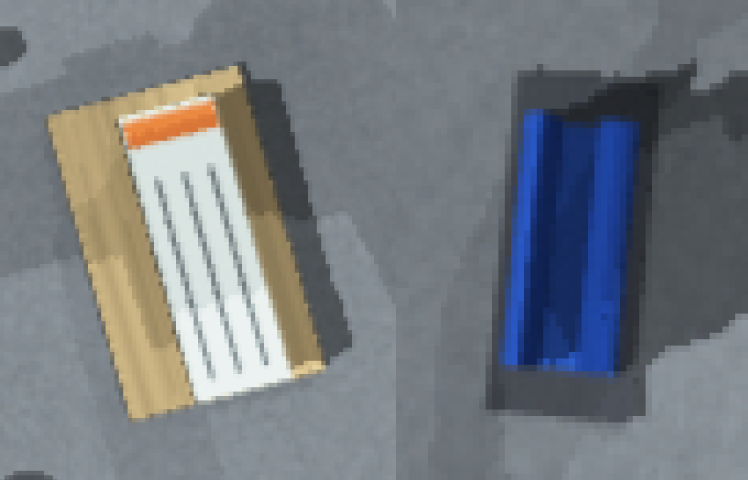

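View pics/zp.png

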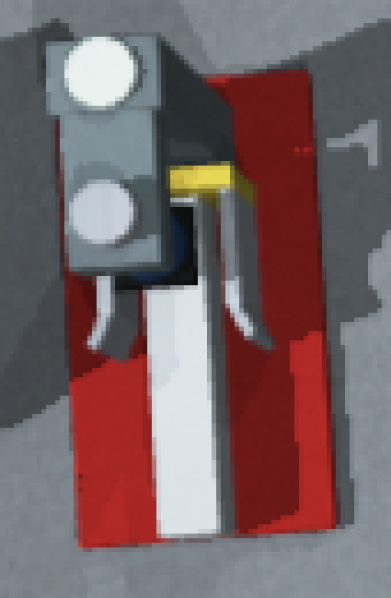

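The left crop shows the panel corners and the right crop the stand's block top. The press crop shows the base corners and the bed's near end. Next I turn those into poses.

```bash
python3 - <<'E'
from h import *
def pts(L,s,ox,oy,z,sub=0): return np.array([ray("top",((x-sub)/s+ox-.0,y/s+oy),z)[:2] for x,y in L])
p=pts([(118,120),(214,97),(290,380),(195,402)],4.4,385,185,65)
print('panel',p.round(1).tolist(),p.mean(0)); e=p[:2].mean(0)-p[2:].mean(0); print(np.hypot(*e),np.degrees(np.arctan2(e[1],e[0])))
p=pts([(527,110),(638,122),(615,375),(502,365)],6.4,285,245,79,396)
print('stand',p.round(1).tolist(),p.mean(0)); e=p[:2].mean(0)-p[2:].mean(0); print(np.hypot(*e),np.degrees(np.arctan2(e[1],e[0])))
p=pts([(518,70),(660,78),(645,415),(487,410)],6.4,285,245,6,396)
print('foot',p.round(1).tolist(),p.mean(0)); e=p[:2].mean(0)-p[2:].mean(0); print(np.hypot(*e),np.degrees(np.arctan2(e[1],e[0])))
p=pts([(80,548),(338,528),(310,70)],4.6,155,150,12)
print('press',p.round(1).tolist()); e=p[2]-p[1]; f=p[0]-p[1];a=np.degrees(np.arctan2(e[1],e[0]));b=np.degrees(np.arctan2(f[1],f[0]));print(np.hypot(*e),np.hypot(*f),a,b-90)
u=e/np.hypot(*e); print('press origin',(p[0]+p[1])/2+100*u, (p[0]+p[1])/2+190*u)
p=pts([(158,537),(219,532),(148,290),(205,290)],4.6,155,150,60); print('bed',p.round(1).tolist())
capture("top");capture("side")
for n in("top","side"):
  for t in["panel","stand"]:
    for r in finder.regions_of(n,t)[:3]:
        m=r["pixels"].astype(np.uint8); q=cv2.minAreaRect(np.argwhere(m)[:,::-1].astype(np.float32)); print(n,t,np.round(r["position"],1),m.sum(),np.round(cv2.boxPoints(q),1).tolist())
E
```

```text
panel [[646.1, -242.7], [658.7, -298.6], [494.0, -336.6], [482.2, -281.9]] [ 570.22870927 -289.94697922]
168.8193418778136 13.222949629467223
stand [[521.9, 30.0], [516.5, -13.6], [417.7, -3.1], [422.2, 41.0]] [469.60059293  13.5542988 ]
99.84043203601355 -6.1863269192245705
foot [[542.9, 36.3], [538.6, -22.3], [400.6, -14.0], [403.5, 50.7]] [471.4216801   12.64782444]
139.12582934026244 -4.682218638371578
press [[512.9, 384.4], [522.2, 235.7], [789.5, 252.1]]
267.8442764803064 148.92766244117274 3.505717323604078 3.5553314522105524
press origin [617.35974457 316.17070972] [707.19132772 321.67404225]
bed [[515.9, 328.3], [518.2, 294.2], [654.8, 334.9], [654.2, 302.7]]
top panel [397.7 147.5] 1365 [[366.70001220703125, 163.0], [415.3999938964844, 120.80000305175781], [429.70001220703125, 137.39999389648438], [381.1000061035156, 179.60000610351562]]
top panel [433.1 238.8] 1515 [[410.20001220703125, 211.6999969482422], [432.20001220703125, 205.39999389648438], [450.8999938964844, 270.70001220703125], [428.8999938964844, 277.0]]
top panel [450.1 329.4] 1462 [[416.6000061035156, 323.8999
[... 310 characters left out ...]
nel [466.3 236. ] 978 [[443.0, 248.0], [470.5, 207.5], [488.79998779296875, 219.89999389648438], [461.29998779296875, 260.3999938964844]]
side panel [311.  176.4] 582 [[299.6000061035156, 196.8000030517578], [304.79998779296875, 160.39999389648438], [323.0, 163.0], [317.79998779296875, 199.39999389648438]]
side panel [392.3 193.9] 887 [[360.20001220703125, 189.39999389648438], [365.29998779296875, 174.10000610351562], [423.20001220703125, 193.39999389648438], [418.1000061035156, 208.6999969482422]]
side stand [346.7 276.9] 1634 [[313.79998779296875, 268.20001220703125], [337.20001220703125, 242.89999389648438], [379.8999938964844, 282.29998779296875], [356.3999938964844, 307.70001220703125]]
```

Request:
drive_tool(moves=[[4.9,-2.1,0,0,0,0,1],[4.9,-2.1,0,0,0,0,1],[4.9,-2.1,0,0,0,0,1],[4.9,-2.1,0,0,0,-9,1]], newtons=60)

```text
t: 1.7
eef_pos: [391.7, -453.7, 195.8]
tool_rot: [0.001, 0.965, 0.262, -0.001]
force: [-0.2, -1.0, -0.4]
gripper_width: 85.5
```

```bash
cat > log.py <<'E'
from h import *
import json
o,p,r=tool(); rec=dict(q=list(map(float,o["qpos"])),p=p.tolist(),R=r.as_matrix().tolist())
open("log.jsonl","a").write(json.dumps(rec)+"\n")
print(round(float(o["t"]),2),"q",np.round(o["qpos"],3),"p",p.round(1),"\n",r.as_matrix().round(3),"w",round(o["gripper_width"],1),"F",np.round(o["force"],1))
E
python3 log.py
```

```text
1.7 q [ 0.986  0.221 -0.203  1.58   0.049  1.344 -0.264] p [ 391.7 -453.7  195.8] 
 [[ 0.862  0.506 -0.002]
 [ 0.506 -0.862 -0.003]
 [-0.003  0.002 -1.   ]] w 85.5 F [-0.2 -1.  -0.4]
```

Request:
drive_tool(moves=[[4.9,-2.1,0,6,-6,0,1],[4.9,-2.1,0,6,-6,0,1],[4.9,-2.1,0,0,-6,0,1]])

```text
t: 2.08
eef_pos: [484.7, -326.2, 188.3]
tool_rot: [-0.057, 0.947, 0.257, -0.184]
force: [1.8, 0.1, 0.1]
gripper_width: 85.1
```

```bash
python3 log.py
```

```text
2.08 q [ 0.638  0.493 -0.281  1.306  0.257  1.73  -0.683] p [ 484.7 -326.2  188.3] 
 [[ 0.8    0.466 -0.378]
 [ 0.508 -0.861  0.014]
 [-0.319 -0.203 -0.926]] w 85.1 F [1.8 0.1 0.1]
```

```bash
cat > kin.py <<'E'
import numpy as np, json, itertools
from scipy.spatial.transform import Rotation as R
from scipy.optimize import least_squares
LO=np.array([-2.86,-.3,-1.38,.06,-1.56,.09,-2.69]);HI=np.array([2.86,2.09,1.24,2.45,4.7,2.05,2.69])
def fk(q,S,L,C=np.eye(3)):
    s1,s3,s5,s7=S
    A=R.from_euler('z',s1*q[0])*R.from_euler('y',q[1]); p=np.array([0,0,L[0]])+A.apply([L[4],0,L[1]])
    B=A*R.from_euler('z',s3*q[2])*R.from_euler('y',q[3]); p=p+B.apply([L[5],0,L[2]])
    D=B*R.from_euler('z',s5*q[4])*R.from_euler('y',q[5]); p=p+D.apply([L[6],0,L[3]])
    return p,(D*R.from_euler('z',s7*q[6])).as_matrix()@C
if __name__=="__main__":
    D=[json.loads(l) for l in open("log.jsonl")]
    D.append(dict(q=[1.203,.321,-.07,1.45,.023,1.371,-.057],p=[242.166,-603.228,196.449],R=R.from_quat([.981831,.189753,-.00018,-.00084]).as_matrix()))
    best=None
    for S in itertools.product([1,-1],repeat=4):
        M=[fk(d["q"],S,np.zeros(7))[1].T@np.array(d["R"]) for d in D]
        C=R.from_matrix(M).mean().as_matrix(); e=max(np.abs(m-C).max() for m in M)
        if best is None or e<best[0]: best=(e,S,C)
    e,S,C=best; print(e,S,C.round(2))
    f=lambda L:np.concatenate([fk(d["q"],S,L)[0]-np.array(d["p"]) for d in D])
    r=least_squares(lambda L:np.r_[f(np.r_[L,0,0,0])],[300,400,400,250]); L=np.r_[r.x,0,0,0]; print(L.round(1),f(L).round(1))
    json.dump(dict(S=S,C=C.tolist(),L=L.tolist()),open("kin.json","w"))
E
python3 kin.py
```

```text
0.0014129773396627423 (-1, -1, -1, -1) [[ 0. -1.  0.]
 [ 1.  0.  0.]
 [-0.  0.  1.]]
[184.1 614.1 471.  477.9   0.    0.    0. ] [ 9.1 18.1  4.1 -1.  -2.9 -3.3 23.5  4.2 -0.8]
```

```bash
cat > fit.py <<'E'
from kin import *
D=[json.loads(l) for l in open("log.jsonl")]
D.append(dict(q=[1.20312816,.32175829,-.07010464,1.45154293,.02254866,1.37080263,-.05688197],p=[241.95,-602.71,195.43]))
K=json.load(open("kin.json"));S=K["S"]
f=lambda L:np.concatenate([fk(d["q"],S,L)[0]-np.array(d["p"]) for d in D])
p0=np.array([250,500,450,400,0,0,0.])
r=least_squares(lambda L:np.r_[f(L),(L-p0)*.005],p0);L=r.x;print(L.round(1),f(L).round(1))
K["L"]=L.tolist();json.dump(K,open("kin.json","w"))
E
python3 fit.py
```

```text
[216.7 452.9 460.9 367.  123.  -41.5  73.4] [ 1.9 -1.6  6.1  0.  -2.8  0.4 14.5 10.5 -6.5]
```

```bash
cat > plan.py <<'E'
from kin import *
from scipy.optimize import least_squares
K=json.load(open("kin.json"));S,L,C=K["S"],K["L"],np.array(K["C"])
c=lambda a:np.array([np.cos(np.radians(a)),np.sin(np.radians(a)),0]); Z=np.array([0,0,1.])
G=18.7
def pose(P,badge,into,tau,flip):
    # P grasp point; badge dir, into-face dir
    z=np.cos(tau)*into+np.sin(tau)*badge; x=(np.cos(tau)*badge-np.sin(tau)*into)*(-1 if flip else 1)
    y=np.cross(z,x); return P+G*z,np.c_[x,y,z]
A=lambda tau,f,g=-35,dz=0:pose(np.array([570,-290,60+dz])+g*c(13.2),c(13.2),-Z,tau,f)
n=c(84.5); st=np.array([470.5,13,0])
B=lambda tau,f,g=-35,dz=0:pose(st+Z*(13+85-g+dz),-Z,n,tau,f)
Cc=lambda tau,f,g=-35,dz=0:pose(st+Z*(13+85-g+dz),-Z,-n,tau,f)
D=lambda tau,f,g=-35,dz=0,dx=0:pose(np.array([617.4,316,65+dz])+(5+g+dx)*c(3.5),c(3.5),-Z,tau,f)
def ik(p,M,q0):
    def f(q):
        a,b=fk(q,S,L,C); return np.r_[(a-p)/100,R.from_matrix(b@M.T).as_rotvec(),(q-q0)*.003]
    r=least_squares(f,np.clip(q0,LO+.01,HI-.01),bounds=(LO,HI)); e=f(r.x)[:6]; return r.x,np.abs(e).max()
if __name__=="__main__":
    rng=np.random.default_rng(0)
    for nm,F in(("A",A),("B",B),("C",Cc),("D",D)):
        for tau in(20,40):
            for fl in(0,1):
                s=[]
                for k in range(14):
                    q,e=ik(*F(np.radians(tau),fl),rng.uniform(LO,HI)*.7)
                    if e<.01 : s.append(q)
                print(nm,tau,fl,len(s)); 
                for q in s[:5]: print("   ",q.round(2))
E
python3 plan.py
```

```text
A 20 0 11
    [ 1.45  0.57 -1.37  1.85  0.54  0.89 -1.42]
    [ 0.62  0.19  0.12  2.02 -0.45  0.77 -0.31]
    [ 0.98  0.22 -0.43  1.99 -0.24  0.72 -0.61]
    [ 0.43  0.21  0.4   2.02 -0.53  0.82 -0.18]
    [ 0.24  0.26  0.69  2.   -0.64  0.89 -0.04]
A 20 1 11
    [ 1.45  0.58 -1.38  1.84  0.55  0.89  1.71]
    [ 1.45  0.58 -1.38  1.84  0.55  0.89  1.71]
    [ 1.45  0.58 -1.38  1.84  0.55  0.89  1.71]
    [ 1.45  0.58 -1.38  1.84  0.55  0.89  1.71]
    [ 1.37  0.42 -1.13  1.88  0.28  0.78  1.96]
A 40 0 7
    [ 0.21  0.37  1.04  2.21 -1.23  1.11  0.68]
    [ 0.57  0.21  0.52  2.29 -1.16  0.87  0.62]
    [ 1.69  0.47 -1.28  2.04 -0.07  0.43 -0.72]
    [ 1.64  0.39 -1.11  2.08 -0.4   0.43 -0.37]
    [ 1.72  0.52 -1.38  2.02  0.14  0.45 -0.93]
A 40 1 14
    [ 1.72  0.52 -1.38  2.02  0.14  0.45  2.22]
    [ 1.72  0.52 -1.38  2.02  0.14  0.45  2.22]
    [ 1.72  0.52 -1.38  2.02  0.14  0.45  2.22]
    [ 1.72  0.52 -1.38  2.02  0.14  0.45  2.22]
    [ 0.8   0.18  0.2   2.3  -1.15  0.77 -2.58]
B 20 0 0
B 20 1 11
    [ 0.58  0.46  0.07  2.16 -0.95  1.54  1.15]
    [ 1.25  0.71 -1.    1.99 -0.67
[... 1905 characters left out ...]
2  0.11]
    [-0.59  0.23 -0.02  1.93  0.29  0.71  0.83]
    [-0.2   0.29 -0.64  1.91  0.57  0.81  0.48]
    [-0.08  0.35 -0.84  1.89  0.68  0.87  0.37]
    [-1.11  0.35  0.85  1.85 -0.24  0.73  1.44]
D 40 0 10
    [-0.19  0.25 -0.89  2.27  1.34  0.78  2.69]
    [-0.19  0.25 -0.89  2.27  1.34  0.77  2.69]
    [-0.18  0.26 -0.91  2.27  1.34  0.78  2.69]
    [-0.18  0.25 -0.9   2.27  1.34  0.78  2.69]
    [-0.2   0.25 -0.88  2.27  1.34  0.77  2.69]
D 40 1 12
    [ 0.11  0.55 -1.38  2.15  1.45  1.14 -0.4 ]
    [-1.07  0.15  0.35  2.3   1.25  0.38 -0.23]
    [-1.38  0.24  0.86  2.15  0.62  0.26  0.49]
    [-1.34  0.22  0.78  2.18  0.8   0.28  0.29]
    [ 0.11  0.55 -1.38  2.15  1.45  1.14 -0.4 ]
```

```bash
cat > go.py <<'E'
from h import *
from plan import A,B,Cc,D,c,n,Z,st,ik
import plan,sys
def rows(p,M,N,g,ease=False):
    o,p0,r0=tool(); r1=R.from_matrix(M); dv=(r0.inv()*r1).as_rotvec(degrees=True)/N; d=(p-p0)/N/10; out=[]
    for i in range(N):
        ri=r0*R.from_rotvec(dv*i,degrees=True); out.append([round(float(v),2) for v in ri.inv().apply(d)]+[round(float(v),1) for v in dv]+[g])
    print("per row mm",np.linalg.norm(d)*10,"deg",np.linalg.norm(dv)); print(out)
def chk(p,M,q0=None):
    q,e=ik(p,M,np.array(tool()[0]["qpos"]) if q0 is None else q0); print("ik",q.round(2),round(e,3)); return q
t=np.radians
E
python3 - <<'E'
from go import *
o,p0,r0=tool()
P=A(t(30),1,-35,70); print(P[0]); 
# two-stage: yaw with tool down half
mid=R.from_euler('z',0)
rows(*P,17,1)
q=chk(*P); chk(*P,np.array([.8,.2,0,2,-.8,.8,2.2])); 
for k in(B(t(30),1,-35,90),B(t(30),1),Cc(t(20),0),D(t(20),0,-35,40,-40),D(t(20),0)): q=chk(*k,np.array(q))
E
```

```text
[ 545.02770114 -295.85719982  113.80532495]
per row mm 5.913744689601158 deg 9.76774451961581
[[0.51, 0.1, 0.27, -4.1, -1.1, -8.8, 1], [0.5, 0.16, 0.27, -4.1, -1.1, -8.8, 1], [0.48, 0.21, 0.28, -4.1, -1.1, -8.8, 1], [0.45, 0.26, 0.29, -4.1, -1.1, -8.8, 1], [0.41, 0.31, 0.3, -4.1, -1.1, -8.8, 1], [0.36, 0.35, 0.31, -4.1, -1.1, -8.8, 1], [0.31, 0.37, 0.33, -4.1, -1.1, -8.8, 1], [0.26, 0.39, 0.36, -4.1, -1.1, -8.8, 1], [0.21, 0.4, 0.38, -4.1, -1.1, -8.8, 1], [0.15, 0.4, 0.41, -4.1, -1.1, -8.8, 1], [0.1, 0.39, 0.43, -4.1, -1.1, -8.8, 1], [0.05, 0.37, 0.46, -4.1, -1.1, -8.8, 1], [0.01, 0.34, 0.48, -4.1, -1.1, -8.8, 1], [-0.03, 0.3, 0.51, -4.1, -1.1, -8.8, 1], [-0.07, 0.26, 0.53, -4.1, -1.1, -8.8, 1], [-0.09, 0.21, 0.55, -4.1, -1.1, -8.8, 1], [-0.11, 0.15, 0.56, -4.1, -1.1, -8.8, 1]]
ik [ 1.62  0.41 -1.38  1.86  0.19  0.75  2.04] 0.0
ik [ 1.3   0.15 -0.72  2.   -0.44  0.72  2.69] 0.0
ik [ 1.26  0.43 -1.06  1.94 -0.71  1.24  0.45] 0.0
ik [ 1.23  0.57 -1.    2.   -0.63  1.11  0.53] 0.0
ik [-0.22  0.63 -0.57  1.96  0.88  1.88 -1.32] 0.0
ik [-0.33  0.15 -0.46  1.97  0.41  0.81 -2.54] 0.0
ik [-0.34  0.25 -0.42  1.92  0.47  0.76 -2.55] 0.0
```

```bash
python3 - <<'E'
from go import *
P=A(t(30),0,-35,70); print(P[0]); rows(*P,6,1)
q=None
for k in(P,A(t(30),0),A(t(30),0,-35,150),Cc(t(30),0,-35,90),Cc(t(30),0),B(t(25),1),B(t(25),1,-35,90),D(t(25),1,-35,50,-50),D(t(25),1)): q=chk(*k,q)
E
```

```text
[ 545.02770114 -295.85719982  113.80532495]
per row mm 16.75560995386995 deg 8.977138980559534
[[1.46, 0.29, 0.78, -2.2, 8.4, 2.4, 1], [1.34, 0.19, 0.99, -2.2, 8.4, 2.4, 1], [1.19, 0.1, 1.18, -2.2, 8.4, 2.4, 1], [1.0, 0.0, 1.34, -2.2, 8.4, 2.4, 1], [0.8, -0.09, 1.47, -2.2, 8.4, 2.4, 1], [0.57, -0.18, 1.57, -2.2, 8.4, 2.4, 1]]
ik [ 1.09  0.1  -0.4   2.05 -0.56  0.75 -0.28] 0.0
ik [ 1.12  0.19 -0.44  2.12 -0.6   0.61 -0.19] 0.0
ik [ 1.09  0.03 -0.4   1.94 -0.51  0.9  -0.38] 0.0
ik [-0.21  0.37 -0.52  1.92  0.79  1.82 -1.07] 0.0
ik [-0.24  0.49 -0.5   1.98  0.8   1.72 -1.21] 0.0
ik [ 1.38  0.9  -1.38  1.88 -0.29  1.05  0.16] 0.0
ik [ 1.39  0.72 -1.38  1.84 -0.48  1.16  0.18] 0.0
ik [ 0.14  0.35 -1.3   1.96  0.86  1.03  0.08] 0.0
ik [ 0.08  0.46 -1.19  1.93  0.99  0.99  0.07] 0.0
```

Request:
drive_tool(moves=[[1.5,0.3,0.8,-2.2,8.4,2.4,1],[1.3,0.2,1.0,-2.2,8.4,2.4,1],[1.2,0.1,1.2,-2.2,8.4,2.4,1],[1.0,0,1.3,-2.2,8.4,2.4,1],[0.8,-0.1,1.5,-2.2,8.4,2.4,1],[0.6,-0.2,1.5,-2.2,8.4,2.4,1]])

```text
t: 2.82
eef_pos: [560.9, -277.3, 109.2]
tool_rot: [-0.039, 0.954, 0.118, 0.272]
force: [0.7, 1.5, 0.1]
gripper_width: 85.3
```

```bash
python3 log.py; python3 - <<'E'
from go import *
P=A(t(30),0,-35,0); print(P[0],P[1].round(3)); rows(*P,5,1)
im=capture("top"); b=im[160:310,360:510,::-1].copy(); b=cv2.resize(b,None,fx=4,fy=4,interpolation=3)
# overlay tcp jaw points
o,p,r=tool()
for s in(-42,42):
    u=(proj("top",p+r.apply([0,s,-13]))[0]-[360,160])*4; cv2.circle(b,tuple(int(v) for v in u),5,(255,0,255),1)
cv2.imwrite("pics/a1.png",b)
E
```

```text
2.83 q [ 1.038  0.13  -0.367  2.    -0.589  0.767 -0.264] p [ 560.9 -277.3  109.2] 
 [[ 0.825  0.246  0.509]
 [ 0.204 -0.969  0.138]
 [ 0.527 -0.009 -0.85 ]] w 85.3 F [0.7 1.5 0.1]
[ 545.02770114 -295.85719982   43.80532495] [[ 0.843  0.228  0.487]
 [ 0.198 -0.974  0.114]
 [ 0.5    0.    -0.866]]
per row mm 13.97143281055314 deg 0.43591335093721906
[[-1.03, 0.29, 0.9, -0.2, -0.4, 0.1, 1], [-1.02, 0.29, 0.91, -0.2, -0.4, 0.1, 1], [-1.02, 0.29, 0.91, -0.2, -0.4, 0.1, 1], [-1.01, 0.29, 0.92, -0.2, -0.4, 0.1, 1], [-1.0, 0.29, 0.93, -0.2, -0.4, 0.1, 1]]
```

View pics/a1.png

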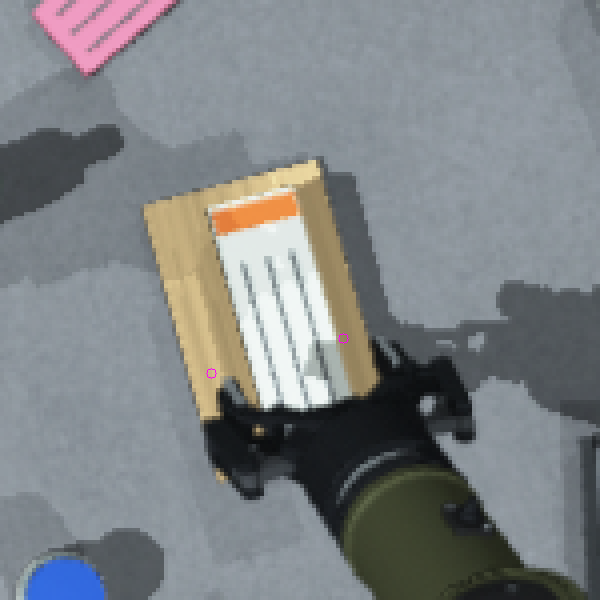

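```bash
python3 log.py; python3 - <<'E'
from go import *
o,p,r=tool()
for s in(-42,42): print(((proj("top",p+r.apply([0,s,-13]))[0]-[360,160])*4).round())
P=A(t(30),0,-35,0); rows(*P,5,1)
E
python3 kin.py; python3 fit.py
```

```text
2.88 q [ 1.041  0.129 -0.365  2.015 -0.595  0.765 -0.259] p [ 554.4 -274.5  102.2] 
 [[ 0.829  0.242  0.504]
 [ 0.197 -0.97   0.142]
 [ 0.524 -0.019 -0.852]] w 85.3 F [-5.8  2.9 -5.4]
[212. 373.]
[343. 338.]
per row mm 12.577465843065777 deg 0.4166220941173749
[[-0.85, 0.39, 0.84, -0.3, -0.3, 0.0, 1], [-0.85, 0.39, 0.85, -0.3, -0.3, 0.0, 1], [-0.84, 0.38, 0.85, -0.3, -0.3, 0.0, 1], [-0.84, 0.38, 0.86, -0.3, -0.3, 0.0, 1], [-0.83, 0.38, 0.86, -0.3, -0.3, 0.0, 1]]
0.001695572350831561 (-1, -1, -1, -1) [[ 0. -1.  0.]
 [ 1.  0.  0.]
 [-0.  0.  1.]]
[182.8 513.5 497.4 376.5   0.    0.    0. ] [15.4 18.7  0.1 23.3 14.9 -4.9  3.3 16.8  3.   3.6 16.6  3.2 23.1 10.5
 -1.5]
[248.4 444.1 487.  347.7 140.8  -4.2 107.9] [ -0.8  -1.1   2.3   5.1   0.5   4.6   0.7  -0.7   1.2   1.6  -0.7   3.
  13.4  12.5 -11.2]
```

```bash
python3 - <<'E'
from go import *
out=[]
for nme,x0,y0 in(("top",370,180),("side",330,110)):
    im=capture(nme); o,p,r=tool(); b=cv2.resize(im[y0:y0+130,x0:x0+130,::-1],None,fx=4,fy=4,interpolation=3)[:,:390]if 0 else cv2.resize(im[y0:y0+130,x0:x0+100,::-1],None,fx=4,fy=4,interpolation=3)
    for d,col in((0,(255,0,255)),(-50,(0,255,255)),(-100,(0,255,0))):
        for s in((-42,42) if d==0 else (0,)):
            u=(proj(nme,p+r.apply([0,s,d-(13 if d==0 else 0)]))[0]-[x0,y0])*4; cv2.circle(b,tuple(int(v) for v in u),4,col,-1)
    print(nme,p.round(1),np.round(o["force"],1)); out.append(b)
cv2.imwrite("pics/a2.png",np.hstack(out))
E
```

```text
top [ 554.5 -274.5  103.1] [-2.1  0.1 -1.5]
side [ 557.5 -275.8  106.3] [-0.   0.1  0.3]
```

View pics/a2.png

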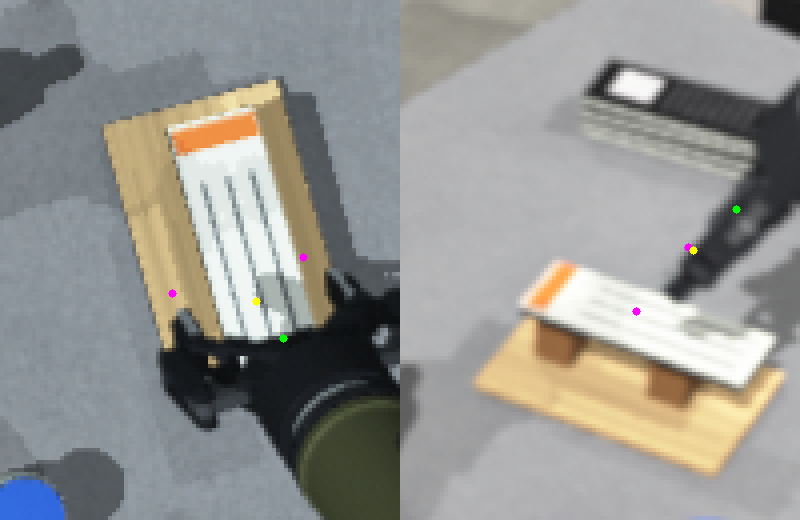

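```bash
python3 - <<'E'
from go import *
s=(398.8,183.7)
for a in((416,258.7),(455,249.5),(435.5,254)):
    x=tri(a,s); print(a,x.round(1),(proj("top",x)[0]-a).round(1),(proj("side",x)[0]-s).round(1))
for z in(90,110,130): print(z,[ray("top",a,z).round(0)[:2] for a in((416,258.7),(455,249.5))], ray("side",s,z).round(0)[:2])
o,p,r=tool(); print(p.round(1),np.round(o["force"],1),np.round(o["qpos"],3), r.as_matrix().round(3).tolist())
E
```

```text
(416, 258.7) [ 519.5 -240.8  142.4] [1.  1.2] [-1.7 -0.1]
(455, 249.5) [ 561.3 -341.4   60.7] [-3.5 -4.6] [6.5 0.4]
(435.5, 254) [ 540.1 -289.7  102.5] [-1.3 -1.7] [2.3 0.1]
90 [array([ 526., -246.]), array([ 547., -344.])] [ 554. -299.]
110 [array([ 525., -243.]), array([ 546., -339.])] [ 540. -278.]
130 [array([ 523., -240.]), array([ 544., -335.])] [ 525. -257.]
[ 557.5 -275.8  106.3] [-0.   0.1  0.3] [ 1.037  0.132 -0.366  2.    -0.579  0.774 -0.273] [[0.83, 0.248, 0.5], [0.204, -0.969, 0.142], [0.519, -0.016, -0.854]]
```

Request:
drive_tool(moves=[[-0.5,0.4,0.6,0,0,0,1],[-0.6,0.4,0.7,0,0,0,1],[-0.5,0.4,0.7,0,0,0,1],[0,0,0,0,0,0,1]])

```text
t: 3.48
eef_pos: [563.6, -290.8, 84.4]
tool_rot: [-0.039, 0.955, 0.122, 0.268]
force: [1.1, 0.5, 1.0]
gripper_width: 85.4
```

```bash
python3 log.py; python3 - <<'E'
from go import *
out=[]
for nme,x0,y0 in(("top",385,200),("side",345,130)):
    im=capture(nme); o,p,r=tool(); b=cv2.resize(im[y0:y0+90,x0:x0+80,::-1],None,fx=5,fy=5,interpolation=3)
    for d,col in((0,(255,0,255)),(-50,(0,255,255)),(-100,(0,255,0))):
        for s in((-49,49)):
            u=(proj(nme,p+r.apply([0,s,d]))[0]-[x0,y0])*5; cv2.circle(b,tuple(int(v) for v in u),3,col,-1)
    print(nme,p.round(1),np.round(o["force"],1)); out.append(b)
cv2.imwrite("pics/a3.png",np.hstack(out))
E
```

```text
3.48 q [ 1.04   0.189 -0.361  1.988 -0.582  0.736 -0.23 ] p [ 563.6 -290.8   84.4] 
 [[ 0.826  0.255  0.502]
 [ 0.213 -0.967  0.14 ]
 [ 0.521 -0.009 -0.853]] w 85.4 F [1.1 0.5 1. ]
top [ 563.9 -290.8   84.9] [-0.7 -0.2  0.9]
side [ 563.8 -290.7   85.2] [0.6 0.3 0.6]
```

View pics/a3.png

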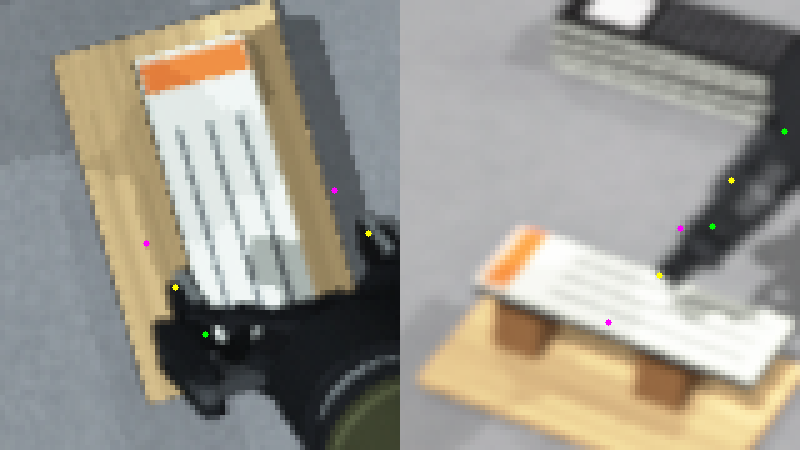

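The magenta dots (nominal TCP) lie about 40 mm ahead of the visible fingertips. The lateral match is good, so I'll descend to the nominal grasp height and check again before closing.

Request:
drive_tool(moves=[[-1.0,0,0.6,0,0,0,1],[-1.0,0,0.6,0,0,0,1],[-1.0,0,0.6,0,0,0,1],[-0.8,0,0.6,0,0,0,1],[0,0,0,0,0,0,1]])

```text
t: 4.2
eef_pos: [542.2, -295.4, 41.5]
tool_rot: [-0.039, 0.955, 0.122, 0.268]
force: [-0.8, 0.2, -0.8]
gripper_width: 85.6
```

```bash
python3 log.py; python3 - <<'E'
from go import *
out=[]
for nme,x0,y0 in(("top",385,200),("side",345,130)):
    im=capture(nme); o,p,r=tool(); b=cv2.resize(im[y0:y0+90,x0:x0+80,::-1],None,fx=5,fy=5,interpolation=3)
    for d,col in((0,(255,0,255)),(-50,(0,255,255)),(-100,(0,255,0))):
        for s in((-49,49)):
            u=(proj(nme,p+r.apply([0,s,d]))[0]-[x0,y0])*5; cv2.circle(b,tuple(int(v) for v in u),3,col,-1)
    print(nme,p.round(1),np.round(o["force"],1)); out.append(b)
cv2.imwrite("pics/a4.png",np.hstack(out))
E
```

```text
4.2 q [ 1.075  0.229 -0.362  2.046 -0.63   0.671 -0.123] p [ 542.2 -295.4   41.5] 
 [[ 0.827  0.254  0.502]
 [ 0.213 -0.967  0.14 ]
 [ 0.521 -0.009 -0.854]] w 85.6 F [-0.8  0.2 -0.8]
top [ 542.6 -295.6   42.1] [ 1.   0.2 -0.2]
side [ 543.1 -295.8   42.7] [ 0.4 -0.1 -0.7]
```

View pics/a4.png

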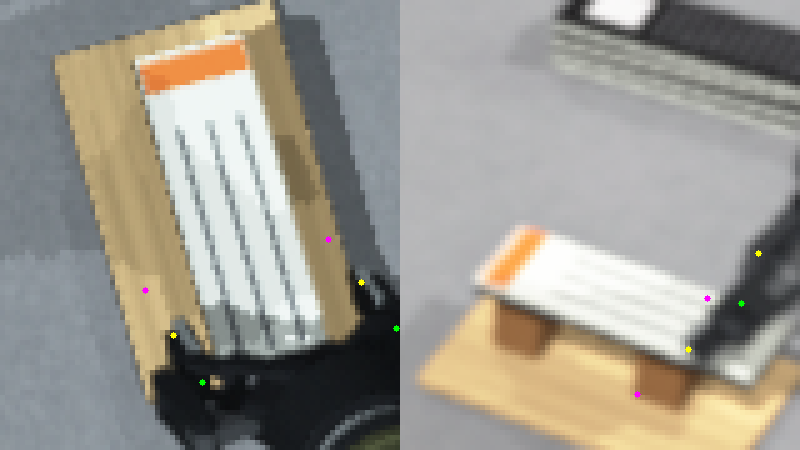

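In both views the visible tips sit about 45 mm behind the reported TCP, where 13 mm is expected with the fingers open. They are still above the panel. Going 30 mm further along the tool axis is safe on either reading, because the cradle plate is at 10 mm.

Request:
drive_tool(moves=[[0,0,0.7,0,0,0,1],[0,0,0.7,0,0,0,1],[0,0,0.7,0,0,0,1],[0,0,0.7,0,0,0,1],[0,0,0,0,0,0,1]])

```text
t: 4.92
eef_pos: [559.6, -291.3, 18.0]
tool_rot: [-0.038, 0.954, 0.123, 0.269]
force: [0.4, 0.7, 0.2]
gripper_width: 85.4
```

Request:
drive_tool(moves=[[0,0,0,0,0,0,-1],[0,0,0,0,0,0,-1],[0,0,0,0,0,0,-1],[0,0,0,0,0,0,-1],[0,0,0,0,0,0,-1]], newtons=50)

```text
t: 5.55
eef_pos: [559.3, -291.9, 18.5]
tool_rot: [-0.038, 0.954, 0.123, 0.269]
force: [-0.7, -0.1, 0.6]
gripper_width: 55.0
```

```bash
python3 log.py; python3 - <<'E'
from go import *
out=[]
for nme,x0,y0 in(("top",385,200),("side",345,130)):
    im=capture(nme); o,p,r=tool(); b=cv2.resize(im[y0:y0+90,x0:x0+80,::-1],None,fx=5,fy=5,interpolation=3)
    for d,col in((0,(255,0,255)),(-50,(0,255,255)),(-100,(0,255,0))):
        for s in((-35,35)):
            u=(proj(nme,p+r.apply([0,s,d]))[0]-[x0,y0])*5; cv2.circle(b,tuple(int(v) for v in u),3,col,-1)
    print(nme,p.round(1),np.round(o["force"],1)); out.append(b)
cv2.imwrite("pics/a5.png",np.hstack(out))
E
```

```text
5.55 q [ 1.051  0.285 -0.372  2.038 -0.634  0.609 -0.119] p [ 559.3 -291.9   18.5] 
 [[ 0.825  0.256  0.504]
 [ 0.215 -0.967  0.138]
 [ 0.523 -0.006 -0.852]] w 55.0 F [-0.7 -0.1  0.6]
top [ 559.3 -291.9   18.5] [-0.6  0.5 -0.3]
side [ 559.3 -291.9   18.5] [-0.8  0.1 -0.9]
```

View pics/a5.png

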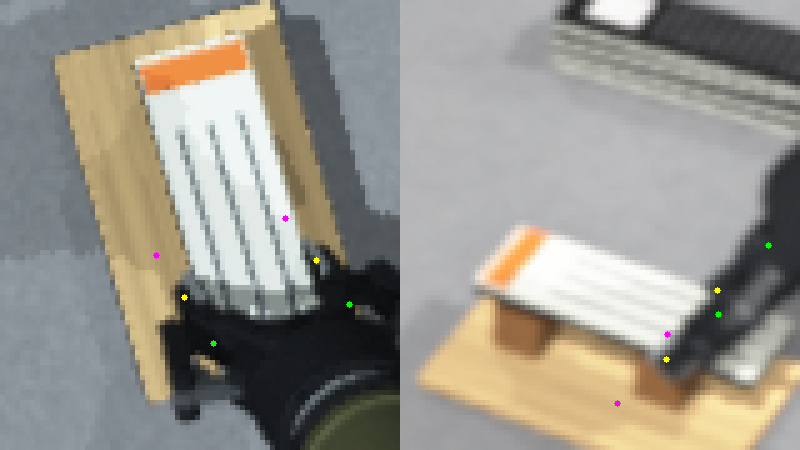

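The gripper stopped at 55 mm, so the panel is held across its width. Now I lift it.

Request:
drive_tool(moves=[[0.5,0,-0.9,0,0,0,-1],[1.0,0,-1.7,0,0,0,-1],[1.6,0,-2.6,0,0,0,-1],[1.6,0,-2.6,0,0,0,-1],[1.6,0,-2.6,0,0,0,-1],[1.0,0,-1.7,0,0,0,-1],[0.5,0,-0.8,0,0,0,-1]])

```text
t: 6.52
eef_pos: [557.1, -291.9, 175.7]
tool_rot: [-0.038, 0.955, 0.124, 0.268]
force: [-0.7, 0.4, -2.2]
gripper_width: 54.8
```

```bash
python3 log.py; python3 fit.py; sed -i 's/^G=18.7/G=48.7/' plan.py; python3 - <<'E'
from go import *
P=Cc(t(31.5),0,-36,90); print(P[0],P[1].round(2)); chk(*P); rows(*P,16,-1)
for n_ in("primer_bottle","glue_jar","screwdriver"):
    print(n_,[ (ray("top",x["position"],0).round(),round(x["confidence"],2)) for x in finder.pinpoint("top",n_)[:1]])
E
```

```text
6.53 q [ 1.046  0.073 -0.343  1.908 -0.543  0.914 -0.323] p [ 557.1 -291.9  175.7] 
 [[ 0.826  0.256  0.502]
 [ 0.216 -0.967  0.139]
 [ 0.52  -0.007 -0.854]] w 54.8 F [-0.7  0.4 -2.2]
[237.6 448.4 482.2 348.7 122.   -6.1  87.1] [  1.3   1.8   1.8   6.9   3.2   0.9  -1.2  -1.4   3.   -0.3  -1.6   4.6
  -0.1   0.3  -1.    5.1   1.5   1.4   5.8   4.2  -4.1  -6.4  -4.    3.6
  14.4  13.  -10.3]
[466.52014161 -28.3324097  198.5543199 ] [[ 0.05  1.   -0.08]
 [ 0.52 -0.1  -0.85]
 [-0.85  0.   -0.52]]
ik [-0.16  0.36 -0.49  1.94  0.82  1.74 -1.02] 0.0
per row mm 17.47736737133827 deg 6.8200771128024895
[[-0.04, -1.74, -0.18, -1.1, -4.9, -4.6, -1], [0.09, -1.73, -0.21, -1.1, -4.9, -4.6, -1], [0.21, -1.72, -0.26, -1.1, -4.9, -4.6, -1], [0.32, -1.69, -0.32, -1.1, -4.9, -4.6, -1], [0.42, -1.65, -0.38, -1.1, -4.9, -4.6, -1], [0.52, -1.61, -0.45, -1.1, -4.9, -4.6, -1], [0.61, -1.55, -0.53, -1.1, -4.9, -4.6, -1], [0.68, -1.49, -0.62, -1.1, -4.9, -4.6, -1], [0.74, -1.41, -0.71, -1.1, -4.9, -4.6, -1], [0.79, -1.34, -0.8, -1.1, -4.9, -4.6, -1], [0.82, -1.26, -0.9, -1.1, -4.9, -4.6, -1], [0.84, -1.17, -0.99, -1.1, -4.9, -4.6, -1], [0.84, -1.08, -1.08, -1.1, -4.9, -4.6, -1], [0.83, -0.99, -1.18, -1.1, -4.9, -4.6, -1], [0.8, -0.9, -1.26, -1.1, -4.9, -4.6, -1], [0.76, -0.81, -1.35, -1.1, -4.9, -4.6, -1]]
primer_bottle [(array([656., -82.,   0.]), 0.74)]
glue_jar [(array([ 406., -143.,    0.]), 0.81)]
screwdriver [(array([412., 143.,   0.]), 0.75)]
```

Request:
drive_tool(moves=[[0,-1.7,-0.3,-1.1,-4.9,-4.6,-1],[0.1,-1.7,-0.3,-1.1,-4.9,-4.6,-1],[0.2,-1.7,-0.3,-1.1,-4.9,-4.6,-1],[0.3,-1.7,-0.3,-1.1,-4.9,-4.6,-1],[0.4,-1.7,-0.4,-1.1,-4.9,-4.6,-1],[0.5,-1.6,-0.5,-1.1,-4.9,-4.6,-1],[0.6,-1.6,-0.5,-1.1,-4.9,-4.6,-1],[0.7,-1.5,-0.6,-1.1,-4.9,-4.6,-1],[0.7,-1.4,-0.7,-1.1,-4.9,-4.6,-1],[0.8,-1.3,-0.8,-1.1,-4.9,-4.6,-1],[0.8,-1.3,-0.9,-1.1,-4.9,-4.6,-1],[0.8,-1.2,-1.0,-1.1,-4.9,-4.6,-1],[0.8,-1.1,-1.1,-1.1,-4.9,-4.6,-1],[0.8,-1.0,-1.2,-1.1,-4.9,-4.6,-1],[0.8,-0.9,-1.3,-1.1,-4.9,-4.6,-1],[0.8,-0.8,-1.3,-1.1,-4.9,-4.6,-1],[0,0,0,0,0,0,-1]])

```text
t: 8.8
eef_pos: [448.5, -18.0, 177.5]
tool_rot: [0.312, 0.624, 0.602, -0.388]
force: [0.5, -0.9, -1.6]
gripper_width: 54.9
```

```bash
python3 log.py; python3 - <<'E'
from go import *
P=Cc(t(31.5),0,-36,40); rows(*P,3,-1)
out=[]
o,p,r=tool(); tau=t(31.5); M=r.as_matrix()
badge=np.cos(tau)*M[:,0]+np.sin(tau)*M[:,2]; into=np.cos(tau)*M[:,2]-np.sin(tau)*M[:,0]; y=M[:,1]
g0=p-plan.G*M[:,2]; c0=g0+36*badge; print("badge",badge.round(3),"into",into.round(3),"panel centre",c0.round(1))
import itertools
cor=[c0+a*85*badge+b*28*y+k*5*into for a in(-1,1) for b in(-1,1) for k in(-1,1)]
for nme,x0,y0 in(("top",270,215),("side",290,170)):
    im=capture(nme); b=cv2.resize(im[y0:y0+130,x0:x0+100,::-1],None,fx=4,fy=4,interpolation=3)
    for q in cor:
        u=(proj(nme,q)[0]-[x0,y0])*4; cv2.circle(b,tuple(int(v) for v in u),3,(255,0,255),-1)
    # stand block top & slot
    for sx,sy in((-50,-22.5),(50,-22.5),(50,22.5),(-50,22.5),(-50,-8.5),(50,-8.5),(50,8.5),(-50,8.5)):
        q=st+sx*c(-5.5)+sy*n+79*Z; u=(proj(nme,q)[0]-[x0,y0])*4; cv2.circle(b,tuple(int(v) for v in u),2,(0,255,255),-1)
    out.append(b)
cv2.imwrite("pics/b1.png",np.hstack(out))
E
```

```text
8.8 q [ 0.047  0.528 -0.823  1.805  0.905  1.957 -1.037] p [448.5 -18.  177.5] 
 [[-0.027  0.994 -0.109]
 [ 0.509 -0.08  -0.857]
 [-0.861 -0.078 -0.503]] w 54.9 F [ 0.5 -0.9 -1.6]
per row mm 11.866290738095875 deg 1.5804341302357048
[[0.64, 0.7, 0.71, -0.5, 0.4, 1.4, -1], [0.65, 0.68, 0.72, -0.5, 0.4, 1.4, -1], [0.66, 0.65, 0.74, -0.5, 0.4, 1.4, -1]]
badge [-0.08  -0.014 -0.997] into [-0.079 -0.997  0.021] panel centre [450.9  23.2 166.1]
```

View pics/b1.png

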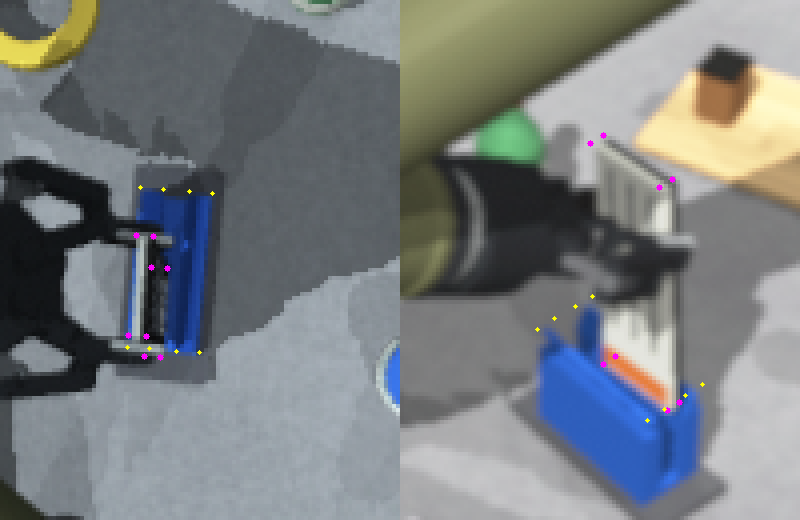

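Top view: the panel hangs on end about 6 mm towards the +y side of the slot. Side view: its lower end is just above the block. The model overlay fits the panel when the pads are taken as 48.7 mm behind the reported TCP. I'll align it first, then lower.

```bash
python3 - <<'E'
from go import *
P=Cc(t(31.5),0,-36,74); print(P[0]); rows(*P,4,-1)
E
```

```text
[466.52014161 -28.3324097  182.5543199 ]
per row mm 4.7788000142933615 deg 1.1035715824380783
[[-0.18, 0.43, 0.08, -0.4, 0.3, 1.0, -1], [-0.17, 0.44, 0.09, -0.4, 0.3, 1.0, -1], [-0.17, 0.44, 0.09, -0.4, 0.3, 1.0, -1], [-0.16, 0.44, 0.09, -0.4, 0.3, 1.0, -1]]
```

Request:
drive_tool(moves=[[-0.2,0.4,0.1,-0.4,0.3,1.0,-1],[-0.2,0.4,0.1,-0.4,0.3,1.0,-1],[-0.2,0.4,0.1,-0.4,0.3,1.0,-1],[-0.2,0.4,0.1,-0.4,0.3,1.0,-1],[0,0,0,0,0,0,-1]])

```text
t: 9.52
eef_pos: [466.7, -33.7, 185.8]
tool_rot: [0.33, 0.652, 0.581, -0.359]
force: [0.2, -0.1, -1.3]
gripper_width: 54.4
```

```bash
cat > pan.py <<'E'
from go import *
import sys
def panel(tau,g,sx=1):
    o,p,r=tool(); M=r.as_matrix(); x=sx*M[:,0]
    b=np.cos(tau)*x+np.sin(tau)*M[:,2]; i=np.cos(tau)*M[:,2]-np.sin(tau)*x
    return p-plan.G*M[:,2]-g*b,b,i,M[:,1]
E
python3 log.py; python3 - <<'E'
from pan import *
c0,b,i,y=panel(t(31.5),-36); e=c0+85*b; print("centre",c0.round(1),"b",b.round(3),"low end",e.round(1),"off slot",((e-st)@n).round(1),"mid off",((c0-st)@n).round(1))
P=Cc(t(31.5),0,-36,45); rows(*P,4,-1)
P=Cc(t(31.5),0,-36,2); rows(*P,10,-1)
E
```

```text
9.53 q [ 0.08   0.491 -0.813  1.803  0.929  1.916 -1.065] p [466.7 -33.7 185.8] 
 [[ 0.066  0.994 -0.085]
 [ 0.52  -0.107 -0.847]
 [-0.851  0.012 -0.524]] w 54.4 F [ 0.2 -0.1 -1.3]
centre [471.3   7.6 175.3] b [ 0.012  0.001 -1.   ] low end [472.3   7.7  90.3] off slot -5.1 mid off -5.3
per row mm 8.168499817047515 deg 0.24084911809868753
[[0.76, -0.03, 0.31, -0.0, -0.0, -0.2, -1], [0.76, -0.03, 0.31, -0.0, -0.0, -0.2, -1], [0.76, -0.02, 0.31, -0.0, -0.0, -0.2, -1], [0.76, -0.02, 0.31, -0.0, -0.0, -0.2, -1]]
per row mm 7.542564234346951 deg 0.09633964723947501
[[0.67, -0.02, 0.35, -0.0, -0.0, -0.1, -1], [0.67, -0.02, 0.35, -0.0, -0.0, -0.1, -1], [0.67, -0.01, 0.35, -0.0, -0.0, -0.1, -1], [0.67, -0.01, 0.35, -0.0, -0.0, -0.1, -1], [0.67, -0.01, 0.35, -0.0, -0.0, -0.1, -1], [0.67, -0.01, 0.35, -0.0, -0.0, -0.1, -1], [0.67, -0.01, 0.35, -0.0, -0.0, -0.1, -1], [0.67, -0.01, 0.35, -0.0, -0.0, -0.1, -1], [0.67, -0.01, 0.35, -0.0, -0.0, -0.1, -1], [0.67, -0.01, 0.35, -0.0, -0.0, -0.1, -1]]
```

Request:
drive_tool(moves=[[0.8,0,0.3,0,0,0,-1],[0.7,0,0.3,0,0,0,-1],[0.7,0,0.3,0,0,0,-1],[0.4,0,0.1,0,0,0,-1],[0,0,0,0,0,0,-1]])

```text
t: 10.15
eef_pos: [467.2, -27.7, 155.4]
tool_rot: [0.329, 0.651, 0.582, -0.36]
force: [0.6, 0.8, -1.0]
gripper_width: 54.9
```

```bash
python3 log.py; python3 - <<'E'
from pan import *
c0,b,i,y=panel(t(31.5),-36); e=c0+85*b; print("centre",c0.round(1),"b",b.round(3),"low end",e.round(1),"off slot",((e-st)@n).round(1),"mid off",((c0-st)@n).round(1))
P=Cc(t(31.5),0,-36,2); rows(*P,9,-1)
cor=[c0+a*85*b+s*28*y+k*5*i for a in(-1,1) for s in(-1,1) for k in(-1,1)]
out=[]
for nme,x0,y0 in(("top",270,215),("side",290,170)):
    im=capture(nme); bb=cv2.resize(im[y0:y0+130,x0:x0+100,::-1],None,fx=4,fy=4,interpolation=3)
    for q in cor:
        u=(proj(nme,q)[0]-[x0,y0])*4; cv2.circle(bb,tuple(int(v) for v in u),2,(255,0,255),-1)
    out.append(bb)
cv2.imwrite("pics/b2.png",np.hstack(out))
E
```

```text
10.15 q [ 0.057  0.543 -0.801  1.811  0.938  1.896 -1.117] p [467.2 -27.7 155.4] 
 [[ 0.064  0.994 -0.085]
 [ 0.521 -0.106 -0.847]
 [-0.851  0.01  -0.525]] w 54.9 F [ 0.6  0.8 -1. ]
centre [471.7  13.7 145. ] b [ 0.01   0.001 -1.   ] low end [472.6  13.8  60. ] off slot 1.0 mid off 0.8
per row mm 4.988982180710979 deg 0.09157518091806265
[[0.42, -0.01, 0.27, -0.0, -0.0, -0.1, -1], [0.42, -0.01, 0.27, -0.0, -0.0, -0.1, -1], [0.42, -0.01, 0.27, -0.0, -0.0, -0.1, -1], [0.42, -0.01, 0.27, -0.0, -0.0, -0.1, -1], [0.42, -0.01, 0.27, -0.0, -0.0, -0.1, -1], [0.42, -0.01, 0.27, -0.0, -0.0, -0.1, -1], [0.42, -0.01, 0.27, -0.0, -0.0, -0.1, -1], [0.42, -0.01, 0.27, -0.0, -0.0, -0.1, -1], [0.42, -0.01, 0.27, -0.0, -0.0, -0.1, -1]]
```

View pics/b2.png

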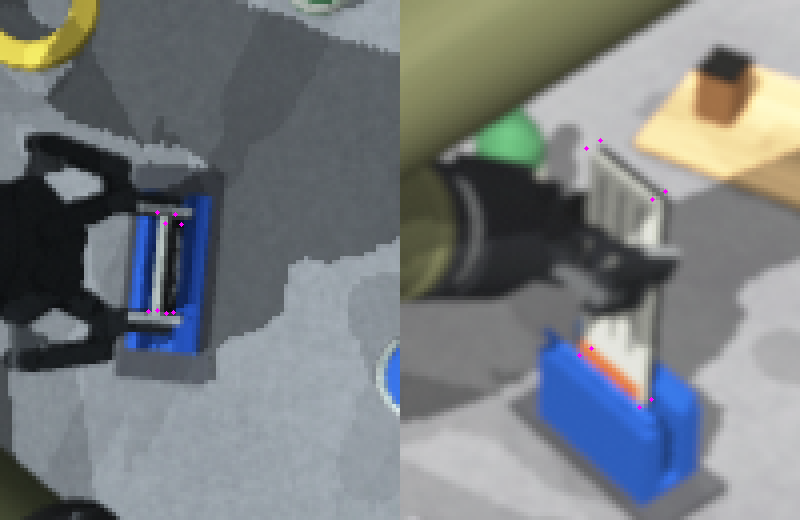

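The panel has entered the slot centrally in both views, with the orange stripe partly below the block top. I'll lower it further.

Request:
drive_tool(moves=[[0.4,0,0.25,0,0,0,-1],[0.4,0,0.25,0,0,0,-1],[0.4,0,0.25,0,0,0,-1],[0.4,0,0.25,0,0,0,-1],[0.4,0,0.25,0,0,0,-1],[0.4,0,0.25,0,0,0,-1],[0.4,0,0.25,0,0,0,-1],[0,0,0,0,0,0,-1]])

```text
t: 11.25
eef_pos: [467.8, -28.2, 120.7]
tool_rot: [0.33, 0.651, 0.582, -0.359]
force: [0.5, 0.1, -1.3]
gripper_width: 54.8
```

```bash
cat > st.py <<'E'
from pan import *
c0,b,i,y=panel(t(31.5),-36); e=c0+85*b; print("centre",c0.round(1),"b",b.round(3),"low end",e.round(1),"off slot",((e-st)@n).round(1),"mid off",((c0-st)@n).round(1))
E
python3 log.py; python3 st.py
```

```text
11.25 q [ 0.042  0.596 -0.783  1.825  0.956  1.864 -1.169] p [467.8 -28.2 120.7] 
 [[ 0.065  0.994 -0.085]
 [ 0.521 -0.106 -0.847]
 [-0.851  0.011 -0.525]] w 54.8 F [ 0.5  0.1 -1.3]
centre [472.4  13.1 110.3] b [ 0.012  0.001 -1.   ] low end [473.4  13.2  25.3] off slot 0.5 mid off 0.3
```

Request:
drive_tool(moves=[[0.35,0,0.2,0,0,0,-1],[0.35,0,0.2,0,0,0,-1],[0,0,0,0,0,0,-1]])

```text
t: 11.62
eef_pos: [468.1, -27.9, 112.2]
tool_rot: [0.33, 0.651, 0.581, -0.359]
force: [-0.6, -0.5, -1.4]
gripper_width: 54.6
```

Request:
drive_tool(moves=[[0.25,0,0.15,0,0,0,-1],[0,0,0,0,0,0,-1]])

```text
t: 11.88
eef_pos: [468.3, -27.9, 110.1]
tool_rot: [0.33, 0.651, 0.581, -0.359]
force: [-0.1, 0.7, 0.4]
gripper_width: 54.7
```

```bash
python3 log.py; python3 st.py
```

```text
11.88 q [ 0.035  0.615 -0.776  1.827  0.962  1.856 -1.186] p [468.3 -27.9 110.1] 
 [[ 0.067  0.994 -0.084]
 [ 0.52  -0.107 -0.848]
 [-0.852  0.013 -0.524]] w 54.7 F [-0.1  0.7  0.4]
centre [472.9  13.4  99.6] b [ 0.013  0.    -1.   ] low end [474.   13.4  14.6] off slot 0.7 mid off 0.6
```

Request:
drive_tool(moves=[[0.2,0,0.1,0,0,0,-1],[0,0,0,0,0,0,-1]])

```text
t: 12.12
eef_pos: [468.3, -27.9, 110.3]
tool_rot: [0.332, 0.651, 0.58, -0.36]
force: [0.3, 0.6, -1.1]
gripper_width: 54.8
```

Request:
drive_tool(moves=[[0.35,0,0.2,0,0,0,-1],[0,0,0,0,0,0,-1]])

```text
t: 12.38
eef_pos: [468.4, -28.5, 110.7]
tool_rot: [0.334, 0.65, 0.578, -0.362]
force: [1.5, 1.2, -3.1]
gripper_width: 54.9
```

Request:
drive_tool(moves=[[0,0,0,0,0,0,1],[0,0,0,0,0,0,1],[0,0,0,0,0,0,1],[0,0,0,0,0,0,1],[0,0,-2,0,0,0,1],[0,0,-4,0,0,0,1],[0,0,-4,0,0,0,1],[0,0,-2,0,0,0,1]])

```text
t: 13.38
eef_pos: [478.5, 78.0, 174.1]
tool_rot: [0.333, 0.651, 0.578, -0.362]
force: [0.1, -0.2, -0.9]
gripper_width: 85.1
```

```bash
python3 log.py; python3 fit.py; sed -i 's/^G=48.7/G=53/' plan.py; python3 - <<'E'
from go import *
for nme in("top","side"):
    capture(nme)
    for r in finder.regions_of(nme,"panel"):
        m=r["pixels"]; pos=r["position"]; ys,xs=np.nonzero(m)
        if nme=="top" and abs(pos[0]-312)<40 and abs(pos[1]-285)<40 or nme=="side" and abs(pos[0]-342)<60 and abs(pos[1]-250)<60:
            print(nme,np.round(pos,1),round(r["confidence"],2),m.sum(),"x",xs.min(),xs.max(),"y",ys.min(),ys.max())
            tops=[(x,ys[xs==x].min(),ys[xs==x].max()) for x in range(xs.min(),xs.max()+1,3)]; print([tuple(map(int,v)) for v in tops])
# model: upright panel corners
c0=np.array([473,13.4,97])
for nme in("top","side"): print(nme,proj(nme,[c0+85*s*Z+28*a*c(-5.5)+5*k*n for s in(1,-1) for a in(-1,1) for k in(-1,1)]).round(1).tolist())
P=B(t(25),1,-36,0); p,M=P; chk(p-80*M[:,2],M); chk(p,M)
over=(st+Z*420, np.c_[-n,-c(-5.5),-Z]); 
E
```

```text
13.38 q [-0.166  0.64  -0.746  1.614  0.884  2.03  -1.169] p [478.5  78.  174.1] 
 [[ 0.069  0.994 -0.087]
 [ 0.511 -0.11  -0.852]
 [-0.857  0.014 -0.516]] w 85.1 F [ 0.1 -0.2 -0.9]
[275.9 427.3 474.7 369.5  81.9  11.   31.7] [  9.3   7.7  -7.5   1.4  17.1 -14.6   1.3  -1.    4.4   1.8  -1.1   5.4
   0.9   1.6   2.5   2.3   2.7   5.1   1.3   5.3   3.    1.1  -3.1   2.1
   6.2   1.9   3.5   5.5   1.    3.5   4.    1.5   3.6   2.2   2.    4.
   1.6   2.2   4.   -4.7   6.4  -3.4  17.7  14.4 -15.5]
side [316.1 216.3] 0.71 661 x 309 327 y 188 231
[(309, 206, 224), (312, 199, 229), (315, 190, 231), (318, 188, 231), (321, 189, 231), (324, 200, 230), (327, 206, 225)]
side [341.8 244. ] 0.61 761 x 335 354 y 222 269
[(335, 224, 258), (338, 222, 261), (341, 223, 263), (344, 225, 265), (347, 227, 268), (350, 229, 269), (353, 231, 258)]
top [[312.3, 292.5], [308.0, 292.1], [314.2, 268.6], [310.0, 268.3], [314.0, 293.1], [310.2, 292.8], [315.8, 271.7], [312.0, 271.4]]
side [[355.0, 233.0], [351.8, 234.9], [338.8, 220.5], [335.6, 222.3], [352.2, 282.8], [349.2, 284.8], [337.3, 270.3], [334.3, 272.1]]
ik [ 1.54  1.03 -1.38  1.77 -0.13  1.28  0.16] 0.0
ik [ 1.47  1.07 -1.38  1.87 -0.1   1.11  0.14] 0.0
```

```bash
sed -i 's/^n=c(84.5); st=np.array(\[470.5,13,0\])/n=c(84.5); st=np.array([473,13,0])/' plan.py; python3 - <<'E'
from go import *
W1=(np.array([473,13,245.]),np.c_[n,c(-5.5),-Z]); chk(*W1); rows(*W1,8,1)
E
```

```text
ik [ 0.32 -0.09 -0.39  1.83 -0.04  1.39 -0.16] 0.0
per row mm 11.90827729509802 deg 7.390842862054784
[[-1.17, 0.03, 0.21, 0.0, 7.4, -0.2, 1], [-1.19, 0.03, 0.06, 0.0, 7.4, -0.2, 1], [-1.19, 0.03, -0.1, 0.0, 7.4, -0.2, 1], [-1.16, 0.02, -0.25, 0.0, 7.4, -0.2, 1], [-1.12, 0.02, -0.4, 0.0, 7.4, -0.2, 1], [-1.06, 0.02, -0.54, 0.0, 7.4, -0.2, 1], [-0.98, 0.01, -0.67, 0.0, 7.4, -0.2, 1], [-0.89, 0.01, -0.79, 0.0, 7.4, -0.2, 1]]
```

Request:
drive_tool(moves=[[-2.0,0,-1.2,0,0,0,1],[-1.2,0,0.2,0,7.4,0,1],[-1.2,0,0.1,0,7.4,0,1],[-1.2,0,0,0,7.4,0,1],[-1.1,0,0,0,7.4,0,1],[-1.1,0,-0.2,0,7.4,0,1],[-1.1,0,-0.3,0,7.4,0,1],[-1.0,0,-0.3,0,7.4,0,1],[-0.9,0,-0.4,0,7.4,0,1]])

```text
t: 14.7
eef_pos: [464.7, -3.2, 249.2]
tool_rot: [-0.004, 0.748, 0.664, 0.008]
force: [0.5, -0.5, -0.8]
gripper_width: 85.5
```

```bash
python3 log.py; python3 - <<'E'
from go import *
p,M=B(t(28),1,-36,0); W=(p-90*M[:,2],M); print(W[0],W[1].round(2)); chk(*W); rows(*W,9,1)
E
```

```text
14.7 q [ 0.603 -0.095 -0.59   1.791 -0.072  1.424 -0.094] p [464.7  -3.2 249.2] 
 [[ 0.119  0.993  0.007]
 [ 0.993 -0.119  0.018]
 [ 0.018  0.004 -1.   ]] w 85.5 F [ 0.5 -0.5 -0.8]
[469.86880927 -19.51865906 151.37044782] [[ 0.04  1.    0.08]
 [ 0.47 -0.1   0.88]
 [ 0.88  0.   -0.47]]
ik [ 1.13  0.49 -0.63  1.88 -0.69  1.42  0.7 ] 0.0
per row mm 11.036244836390257 deg 6.774033694715138
[[-0.19, 0.07, 1.08, 0.1, 6.8, -0.1, 1], [-0.32, 0.07, 1.05, 0.1, 6.8, -0.1, 1], [-0.44, 0.08, 1.01, 0.1, 6.8, -0.1, 1], [-0.56, 0.08, 0.95, 0.1, 6.8, -0.1, 1], [-0.67, 0.08, 0.88, 0.1, 6.8, -0.1, 1], [-0.76, 0.08, 0.79, 0.1, 6.8, -0.1, 1], [-0.85, 0.08, 0.7, 0.1, 6.8, -0.1, 1], [-0.93, 0.08, 0.59, 0.1, 6.8, -0.1, 1], [-0.99, 0.08, 0.48, 0.1, 6.8, -0.1, 1]]
```

Request:
drive_tool(moves=[[-0.8,0.1,0.5,0,6.8,0,1],[-0.8,0.1,0.6,0,6.8,0,1],[-0.8,0.1,0.8,0,6.8,0,1],[-0.6,0.1,1.0,0,6.8,0,1],[-0.6,0.1,1.0,0,6.8,0,1],[-0.7,0.1,0.9,0,6.8,0,1],[-0.7,0.1,0.8,0,6.8,0,1],[-0.7,0.1,0.7,0,6.8,0,1],[-0.7,0.1,0.6,0,6.8,0,1],[0,0,0,0,0,0,1]])

```text
t: 15.95
eef_pos: [462.4, -38.5, 155.8]
tool_rot: [-0.349, 0.644, 0.551, 0.401]
force: [0.2, 0.7, 0.1]
gripper_width: 85.4
```

```bash
python3 log.py; python3 - <<'E'
from go import *
p,M=B(t(28),1,-36,0); print(p); chk(p,M); rows(p-70*M[:,2],M,3,1); rows(p,M,9,1)
E
```

```text
15.95 q [ 0.93   0.432 -0.253  1.893 -0.798  1.571  0.836] p [462.4 -38.5 155.8] 
 [[ 0.072  0.989  0.132]
 [ 0.43  -0.15   0.89 ]
 [ 0.9   -0.008 -0.436]] w 85.4 F [0.2 0.7 0.1]
[477.48521915  59.5807819  109.11800717]
ik [ 0.79  0.44 -0.33  2.02 -0.87  1.35  0.86] 0.0
per row mm 13.388675118369664 deg 1.2769438754919507
[[0.13, 0.12, 1.33, 0.9, -0.7, -0.6, 1], [0.15, 0.14, 1.32, 0.9, -0.7, -0.6, 1], [0.16, 0.16, 1.32, 0.9, -0.7, -0.6, 1]]
per row mm 12.188010403015108 deg 0.4256479584973169
[[0.01, 0.01, 1.22, 0.3, -0.2, -0.2, 1], [0.02, 0.01, 1.22, 0.3, -0.2, -0.2, 1], [0.02, 0.02, 1.22, 0.3, -0.2, -0.2, 1], [0.03, 0.02, 1.22, 0.3, -0.2, -0.2, 1], [0.03, 0.03, 1.22, 0.3, -0.2, -0.2, 1], [0.04, 0.04, 1.22, 0.3, -0.2, -0.2, 1], [0.04, 0.04, 1.22, 0.3, -0.2, -0.2, 1], [0.05, 0.05, 1.22, 0.3, -0.2, -0.2, 1], [0.05, 0.06, 1.22, 0.3, -0.2, -0.2, 1]]
```

Posture is comfortable. First align the tool, then approach along its axis.

Request:
drive_tool(moves=[[0,0,1.0,0.9,-0.7,-0.6,1],[0,0,1.0,0.9,-0.7,-0.6,1],[0,0,1.0,0.9,-0.7,-0.6,1],[0,0,0,0,0,0,1]])

```text
t: 16.45
eef_pos: [466.9, -8.2, 145.2]
tool_rot: [-0.344, 0.632, 0.582, 0.379]
force: [0.3, 0.0, -0.2]
gripper_width: 85.4
```

```bash
python3 log.py; python3 - <<'E'
from go import *
p,M=B(t(28),1,-36,0); rows(p,M,7,1)
E
```

```text
16.45 q [ 0.876  0.419 -0.281  1.901 -0.776  1.525  0.831] p [466.9  -8.2 145.2] 
 [[ 0.035  0.996  0.078]
 [ 0.475 -0.085  0.876]
 [ 0.879  0.006 -0.477]] w 85.4 F [ 0.3  0.  -0.2]
per row mm 11.07393761945336 deg 0.12002185789590683
[[0.01, 0.06, 1.11, -0.1, 0.1, 0.1, 1], [0.01, 0.06, 1.11, -0.1, 0.1, 0.1, 1], [0.01, 0.06, 1.11, -0.1, 0.1, 0.1, 1], [0.01, 0.06, 1.11, -0.1, 0.1, 0.1, 1], [0.01, 0.06, 1.11, -0.1, 0.1, 0.1, 1], [0.01, 0.06, 1.11, -0.1, 0.1, 0.1, 1], [0.01, 0.06, 1.11, -0.1, 0.1, 0.1, 1]]
```

Request:
drive_tool(moves=[[0,0.1,1.1,0,0,0,1],[0,0.1,1.1,0,0,0,1],[0,0.1,1.1,0,0,0,1],[0,0,1.1,0,0,0,1],[0,0,1.1,0,0,0,1],[0,0,1.0,0,0,0,1],[0,0,1.0,0,0,0,1],[0,0,0,0,0,0,1]])

```text
t: 17.45
eef_pos: [475.9, 62.3, 106.8]
tool_rot: [-0.344, 0.632, 0.583, 0.378]
force: [-0.3, -1.2, 0.1]
gripper_width: 85.4
```

```bash
python3 log.py; python3 - <<'E'
from go import *
p,M=B(t(28),1,-36,0); rows(p,M,2,1)
E
```

```text
17.45 q [ 0.808  0.434 -0.331  1.994 -0.84   1.377  0.847] p [475.9  62.3 106.8] 
 [[ 0.036  0.996  0.077]
 [ 0.476 -0.085  0.875]
 [ 0.879  0.006 -0.477]] w 85.4 F [-0.3 -1.2  0.1]
per row mm 1.958633831086967 deg 0.44200673641059457
[[0.04, 0.09, -0.17, -0.2, 0.3, 0.3, 1], [0.04, 0.09, -0.17, -0.2, 0.3, 0.3, 1]]
```

Request:
drive_tool(moves=[[0,0,0,0,0,0,-1],[0,0,0,0,0,0,-1],[0,0,0,0,0,0,-1],[0,0,0,0,0,0,-1],[0,0,0,0,0,0,-1]], newtons=50)

```text
t: 18.08
eef_pos: [476.4, 61.0, 107.1]
tool_rot: [-0.343, 0.632, 0.582, 0.378]
force: [-0.0, -0.2, 0.2]
gripper_width: 55.1
```

Request:
drive_tool(moves=[[-0.9,0,-0.5,0,0,0,-1],[-1.7,0,-0.9,0,0,0,-1],[-1.7,0,-0.9,0,0,0,-1],[-1.7,0,-0.9,0,0,0,-1],[-1.7,0,-0.9,0,0,0,-1],[-1.7,0,-0.9,0,0,0,-1],[-0.9,0,-0.5,0,0,0,-1],[0,0,0,0,0,0,-1]])

```text
t: 19.08
eef_pos: [473.7, 49.7, 108.4]
tool_rot: [-0.406, 0.565, 0.58, 0.424]
force: [0.8, -3.6, -0.9]
gripper_width: 54.4
```

```bash
python3 log.py
```

```text
19.07 q [ 0.844  0.619 -0.337  1.888 -0.822  1.518  0.959] p [473.7  49.7 108.4] 
 [[-0.033  0.999  0.007]
 [ 0.311  0.003  0.95 ]
 [ 0.95   0.033 -0.311]] w 54.4 F [ 0.8 -3.6 -0.9]
```

I had the sign wrong: in this grip tool x points up, so I pushed down. The panel stayed in the stand and the tool tilted. I'll open, realign and regrasp.

Request:
drive_tool(moves=[[0,0,0,0,0,0,1],[0,0,0,0,0,0,1],[0,0,0,0,0,0,1],[0,0,0,0,0,0,1]])

```text
t: 19.58
eef_pos: [474.1, 47.8, 107.2]
tool_rot: [-0.405, 0.566, 0.58, 0.424]
force: [-1.2, 0.3, -0.4]
gripper_width: 85.4
```

```bash
python3 log.py; python3 - <<'E'
from go import *
p,M=B(t(28),1,-36,0); rows(p+2*M[:,2],M,4,1)
for nme in("top","side"):
    capture(nme)
    for r in finder.regions_of(nme,"panel"):
        m=r["pixels"]; pos=r["position"]; ys,xs=np.nonzero(m)
        if nme=="top" and abs(pos[0]-312)<40 and abs(pos[1]-285)<40 or nme=="side" and abs(pos[0]-342)<60 and abs(pos[1]-250)<60:
            print(nme,np.round(pos,1),round(r["confidence"],2),m.sum(),[(int(x),int(ys[xs==x].min()),int(ys[xs==x].max())) for x in range(xs.min(),xs.max()+1,3)])
b=cv2.resize(capture("side")[170:300,290:390,::-1],None,fx=4,fy=4,interpolation=3); cv2.imwrite("pics/c1.png",b)
E
```

```text
19.57 q [ 0.845  0.619 -0.335  1.887 -0.822  1.516  0.96 ] p [474.1  47.8 107.2] 
 [[-0.032  0.999  0.01 ]
 [ 0.313  0.     0.95 ]
 [ 0.949  0.033 -0.313]] w 85.4 F [-1.2  0.3 -0.4]
per row mm 3.5195039002458905 deg 2.855043968911124
[[0.13, 0.09, 0.32, -1.1, -2.5, 1.0, 1], [0.14, 0.08, 0.31, -1.1, -2.5, 1.0, 1], [0.16, 0.07, 0.31, -1.1, -2.5, 1.0, 1], [0.17, 0.06, 0.3, -1.1, -2.5, 1.0, 1]]
top [316.6 278.9] 0.59 233 [(309, 281, 290), (312, 269, 291), (315, 268, 291), (318, 268, 291)]
side [345.  242.9] 0.7 845 [(336, 250, 258), (339, 228, 261), (342, 219, 264), (345, 220, 266), (348, 223, 269), (351, 225, 270), (354, 227, 261), (357, 229, 245)]
```

Request:
drive_tool(moves=[[0.2,0.1,0.1,-1.1,-2.5,1.0,1],[0.2,0.1,0.1,-1.1,-2.5,1.0,1],[0.2,0.1,0.1,-1.1,-2.5,1.0,1],[0.2,0,0.1,-1.1,-2.5,1.0,1],[0,0,0,0,0,0,1]])

```text
t: 20.45
eef_pos: [477.2, 55.1, 113.3]
tool_rot: [-0.344, 0.637, 0.576, 0.379]
force: [0.5, -1.1, -0.4]
gripper_width: 85.4
```

Request:
drive_tool(moves=[[0,0,0,0,0,0,-1],[0,0,0,0,0,0,-1],[0,0,0,0,0,0,-1],[0,0,0,0,0,0,-1],[0,0,0,0,0,0,-1]], newtons=60)

```text
t: 21.08
eef_pos: [477.7, 54.4, 113.3]
tool_rot: [-0.345, 0.637, 0.575, 0.38]
force: [-1.2, -1.1, 2.6]
gripper_width: 54.6
```

```bash
python3 log.py
```

```text
21.07 q [ 0.818  0.429 -0.325  1.986 -0.843  1.392  0.834] p [477.7  54.4 113.3] 
 [[ 0.05   0.995  0.087]
 [ 0.47  -0.101  0.877]
 [ 0.881 -0.003 -0.472]] w 54.6 F [-1.2 -1.1  2.6]
```

Request:
drive_tool(moves=[[0.6,0,-0.3,0,0,0,-1],[1.2,0,-0.6,0,0,0,-1],[1.2,0,-0.6,0,0,0,-1],[0,0,0,0,0,0,-1]])

```text
t: 21.58
eef_pos: [477.7, 54.8, 147.8]
tool_rot: [-0.344, 0.638, 0.575, 0.379]
force: [0.7, -0.0, -1.1]
gripper_width: 55.4
```

Request:
drive_tool(moves=[[1.6,0,-0.9,0,0,0,-1],[1.6,0,-0.9,0,0,0,-1],[1.6,0,-0.9,0,0,0,-1],[1.6,0,-0.9,0,0,0,-1],[0.8,0,-0.4,0,0,0,-1],[0,0,0,0,0,0,-1]])

```text
t: 22.32
eef_pos: [477.7, 54.2, 237.1]
tool_rot: [-0.344, 0.637, 0.576, 0.379]
force: [0.3, 0.3, -1.9]
gripper_width: 55.1
```

```bash
python3 log.py;  python3 - <<'E'
from pan import *
# fit tau,g,G of held panel from panel region's outline in both pictures
R_={}
for nme in("top","side"):
    capture(nme)
    for r in finder.regions_of(nme,"panel"):
        m=r["pixels"]; pos=r["position"]; ys,xs=np.nonzero(m)
        if nme=="top" and abs(pos[0]-312)<40 and abs(pos[1]-285)<40 or nme=="side" and abs(pos[0]-342)<60 and abs(pos[1]-240)<70:
            print(nme,np.round(pos,1),round(r["confidence"],2),m.sum(),[(int(x),int(ys[xs==x].min()),int(ys[xs==x].max())) for x in range(xs.min(),xs.max()+1,3)])
for ta in(18,23,28,33):
    plan.G=55; c0,b,i,y=panel(t(ta),-30,-1)
    for nme in("top","side"): print(ta,nme,proj(nme,[c0+85*s*b+28*a*y+5*k*i for s in(-1,1) for a in(-1,1) for k in(-1,1)]).round(0).astype(int).tolist())
E
```

```text
22.32 q [ 0.837  0.236 -0.339  1.923 -0.876  1.571  0.664] p [477.7  54.2 237.1] 
 [[ 0.048  0.995  0.087]
 [ 0.474 -0.1    0.875]
 [ 0.879 -0.001 -0.476]] w 55.1 F [ 0.3  0.3 -1.9]
top [313.2 275.4] 0.84 252 [(307, 285, 289), (310, 267, 290), (313, 266, 291), (316, 266, 289)]
side [308.3 178.3] 0.86 637 [(300, 189, 197), (303, 172, 197), (306, 161, 198), (309, 161, 198), (312, 161, 198), (315, 162, 187), (318, 162, 187), (321, 162, 176)]
side [343.1 213.6] 0.73 1206 [(335, 232, 236), (338, 206, 239), (341, 184, 242), (344, 178, 245), (347, 179, 247), (350, 181, 248), (353, 184, 245), (356, 186, 231), (359, 188, 200)]
18 top [[309, 292], [305, 291], [311, 265], [307, 265], [324, 294], [320, 293], [326, 270], [322, 270]]
18 side [[356, 187], [353, 190], [339, 175], [336, 178], [363, 238], [360, 240], [347, 226], [344, 228]]
23 top [[311, 292], [307, 291], [314, 265], [309, 265], [320, 293], [316, 293], [322, 270], [318, 270]]
23 side [[358, 186], [355, 189], [341, 174], [337, 176], [360, 240], [357, 242], [344, 228], [341, 230]]
28 top [[314, 292], [309, 292], [316, 266], [311, 265], [316, 293], [312, 293], [318, 270], [314, 269]]
28 side [[360, 186], [356, 187], [342, 173], [339, 175], [357, 242], [354, 244], [341, 230], [338, 232]]
33 top [[316, 292], [311, 292], [318, 266], [314, 265], [312, 293], [308, 292], [314, 269], [310, 269]]
33 side [[361, 185], [358, 186], [344, 173], [341, 174], [354, 244], [351, 246], [338, 232], [335, 233]]
```

```bash
sed -i 's/617.4,316,65/617.4,316.7,65/; s/c(3.5)/c(3.4)/g; s/^G=53/G=55/' plan.py; python3 - <<'E'
from pan import *
ta=t(33.5)
P=D(ta,1,-36,70,-90); print(P[0],P[1].round(2)); q=chk(*P); chk(*D(ta,1,-36,0,0),q); rows(*P,16,-1)
o,p0,r0=tool(); dr=(r0.inv()*R.from_matrix(P[1])).as_rotvec()
for f in(.25,.5,.75,1):
    M=(r0*R.from_rotvec(dr*f)).as_matrix(); p=p0+(P[0]-p0)*f; x=-M[:,0]; b=np.cos(ta)*x+np.sin(ta)*M[:,2]; c0=p-55*M[:,2]+36*b
    print(f,"badge end",(c0+85*b).round(),"tail",(c0-85*b).round(), "ik",ik(p,M,np.array(o["qpos"]))[0].round(2))
E
```

```text
[526.91608229 311.32426475  89.13627979] [[-0.83 -0.06  0.55]
 [-0.05  1.    0.03]
 [-0.55 -0.   -0.83]]
ik [-0.14  0.1  -0.8   2.15  0.85  0.7   0.1 ] 0.0
ik [-0.19  0.36 -0.65  2.02  1.1   0.65  0.02] 0.0
per row mm 18.75229512007518 deg 8.013788853369704
[[-0.03, 0.15, 1.87, 1.6, -4.3, -6.6, -1], [0.09, 0.21, 1.86, 1.6, -4.3, -6.6, -1], [0.2, 0.28, 1.84, 1.6, -4.3, -6.6, -1], [0.3, 0.36, 1.82, 1.6, -4.3, -6.6, -1], [0.38, 0.45, 1.78, 1.6, -4.3, -6.6, -1], [0.46, 0.55, 1.73, 1.6, -4.3, -6.6, -1], [0.52, 0.65, 1.68, 1.6, -4.3, -6.6, -1], [0.56, 0.76, 1.62, 1.6, -4.3, -6.6, -1], [0.58, 0.87, 1.55, 1.6, -4.3, -6.6, -1], [0.59, 0.98, 1.48, 1.6, -4.3, -6.6, -1], [0.58, 1.09, 1.41, 1.6, -4.3, -6.6, -1], [0.55, 1.2, 1.34, 1.6, -4.3, -6.6, -1], [0.5, 1.29, 1.26, 1.6, -4.3, -6.6, -1], [0.44, 1.38, 1.19, 1.6, -4.3, -6.6, -1], [0.36, 1.46, 1.12, 1.6, -4.3, -6.6, -1], [0.27, 1.53, 1.05, 1.6, -4.3, -6.6, -1]]
0.25 badge end [529.  59. 127.] tail [472.  90. 284.] ik [ 0.67  0.11 -0.48  1.97 -0.73  1.3   0.86]
0.5 badge end [578. 124. 129.] tail [463. 173. 245.] ik [ 0.5   0.   -0.63  2.   -0.51  1.02  0.93]
0.75 badge end [609. 212. 136.] tail [453. 246. 194.] ik [ 0.25 -0.03 -0.77  2.06 -0.06  0.74  0.72]
1 badge end [617. 317. 135.] tail [448. 307. 135.] ik [-0.14  0.1  -0.8   2.15  0.85  0.7   0.1 ]
```

Request:
drive_tool(moves=[[0,0.2,1.8,1.6,-4.3,-6.6,-1],[0.1,0.2,1.8,1.6,-4.3,-6.6,-1],[0.2,0.3,1.8,1.6,-4.3,-6.6,-1],[0.3,0.4,1.8,1.6,-4.3,-6.6,-1],[0.4,0.4,1.7,1.6,-4.3,-6.6,-1],[0.5,0.5,1.6,1.6,-4.3,-6.6,-1],[0.5,0.6,1.6,1.6,-4.3,-6.6,-1],[0.6,0.7,1.5,1.6,-4.3,-6.6,-1],[0.6,0.8,1.5,1.6,-4.3,-6.6,-1],[0.6,0.9,1.4,1.6,-4.3,-6.6,-1],[0.6,1.0,1.3,1.6,-4.3,-6.6,-1],[0.5,1.1,1.2,1.6,-4.3,-6.6,-1],[0.5,1.2,1.1,1.6,-4.3,-6.6,-1],[0.4,1.3,1.0,1.6,-4.3,-6.6,-1],[0.3,1.4,0.9,1.6,-4.3,-6.6,-1],[0.2,1.4,0.8,1.6,-4.3,-6.6,-1],[0,0,0,0,0,0,-1]])

```text
t: 24.65
eef_pos: [505.8, 300.8, 83.7]
tool_rot: [0.289, -0.044, 0.956, 0.002]
force: [0.8, 0.5, -2.6]
gripper_width: 55.3
```

```bash
python3 log.py; cat > pd.py <<'E'
from pan import *
ta=t(33.5); plan.G=55
c0,b,i,y=panel(ta,-36,-1); O=np.array([617.4,316.7,0]); u=c(3.4); v=c(93.4)
print("press frame centre",((c0-O)@u).round(1),((c0-O)@v).round(1),c0[2].round(1),"badge dir",np.r_[b@u,b@v,b[2]].round(3),"into",i.round(3))
import sys
if len(sys.argv)>1:
    a=list(map(float,sys.argv[1:])); rows(*D(ta,1,-36,a[0],a[1]),int(a[2]),-1)
E
python3 pd.py 70 -90 4
```

```text
24.65 q [ 0.307  0.042 -1.153  2.189  0.784  0.647  0.255] p [505.8 300.8  83.7] 
 [[-0.829 -0.086  0.553]
 [-0.084  0.996  0.03 ]
 [-0.553 -0.021 -0.833]] w 55.3 F [ 0.8  0.5 -2.6]
press frame centre -106.8 -8.2 129.6 badge dir [1.    0.027 0.002] into [ 0.004 -0.021 -1.   ]
per row mm 6.057370442883617 deg 0.4960708788550084
[[-0.53, 0.21, 0.19, -0.0, 0.0, 0.5, -1], [-0.53, 0.22, 0.19, -0.0, 0.0, 0.5, -1], [-0.53, 0.22, 0.19, -0.0, 0.0, 0.5, -1], [-0.53, 0.23, 0.19, -0.0, 0.0, 0.5, -1]]
```

Request:
drive_tool(moves=[[-0.5,0.2,0.2,-0.3,0,0.5,-1],[-0.5,0.2,0.2,-0.3,0,0.5,-1],[-0.5,0.2,0.2,-0.3,0,0.5,-1],[-0.5,0.2,0.2,-0.3,0,0.5,-1],[0.7,0,1.1,0,0,0,-1],[0.7,0,1.1,0,0,0,-1],[0.7,0,1.1,0,0,0,-1],[0,0,0,0,0,0,-1]])

```text
t: 25.65
eef_pos: [533.6, 306.7, 50.1]
tool_rot: [0.288, -0.021, 0.957, 0.018]
force: [0.4, -0.2, -1.7]
gripper_width: 55.0
```

```bash
python3 log.py; python3 pd.py 10 -90 4; python3 - <<'E'
from pan import *
plan.G=55; c0,b,i,y=panel(t(33.5),-36,-1)
cor=[c0+a*85*b+s*28*y+k*5*i for a in(-1,1) for s in(-1,1) for k in(-1,1)]
out=[]
for nme,x0,y0 in(("top",150,170),("side",155,245)):
    im=capture(nme); bb=cv2.resize(im[y0:y0+110,x0:x0+100,::-1],None,fx=4,fy=4,interpolation=3)
    for q in cor:
        u=(proj(nme,q)[0]-[x0,y0])*4; cv2.circle(bb,tuple(int(v) for v in u),2,(255,0,255),-1)
    out.append(bb)
    for r in finder.regions_of(nme,"panel"):
        m=r["pixels"]; ys,xs=np.nonzero(m); pos=r["position"]
        if pos[0]<260 : print(nme,np.round(pos,1),round(r["confidence"],2),[(int(x),int(ys[xs==x].min()),int(ys[xs==x].max())) for x in range(xs.min(),xs.max()+1,4)])
    print(proj(nme,cor).round(0).astype(int).tolist())
cv2.imwrite("pics/d1.png",np.hstack(out))
E
```

```text
25.65 q [ 0.217  0.208 -1.064  2.171  1.03   0.654  0.035] p [533.6 306.7  50.1] 
 [[-0.834 -0.05   0.55 ]
 [-0.029  0.998  0.047]
 [-0.552  0.023 -0.834]] w 55.0 F [ 0.4 -0.2 -1.7]
press frame centre -78.6 -6.1 95.9 badge dir [ 1.    -0.009 -0.   ] into [-0.001  0.023 -1.   ]
per row mm 5.6183567927057805 deg 0.3609979727444248
[[0.43, 0.11, 0.35, 0.2, -0.0, -0.3, -1], [0.42, 0.12, 0.35, 0.2, -0.0, -0.3, -1], [0.42, 0.12, 0.35, 0.2, -0.0, -0.3, -1], [0.42, 0.12, 0.35, 0.2, -0.0, -0.3, -1]]
top [196.7 244.8] 0.8 [(182, 221, 250), (186, 220, 277), (190, 220, 278), (194, 219, 278), (198, 220, 276), (202, 220, 273), (206, 260, 270)]
[[207, 290], [208, 290], [185, 291], [186, 291], [204, 222], [205, 222], [182, 223], [183, 224]]
side [221.  297.8] 0.62 [(197, 291, 294), (201, 288, 297), (205, 285, 301), (209, 282, 303), (213, 280, 306), (217, 281, 309), (221, 284, 312), (225, 287, 315), (229, 289, 316), (233, 292, 314), (237, 295, 309), (241, 298, 327), (245, 323, 330), (249, 321, 331), (253, 319, 329), (257, 318, 325), (261, 319, 322)]
side [184.5 295.8] 0.38 [(143, 297, 299), (147, 235, 303), (151, 232, 306), (155, 227, 310), (159, 225, 313), (163, 224, 317), (167, 222, 320), (171, 224, 323), (175, 227, 326), (179, 232, 329), (183, 234, 332), (187, 236, 335), (191, 241, 338), (195, 245, 342), (199, 249, 345), (203, 275, 348), (207, 277, 351), (211, 307, 355), (215, 310, 358), (219, 312, 357), (223, 315, 353), (227, 326, 350), (231, 331, 347), (235, 330, 344), (239, 328, 340), (243, 331, 336)]
[[269, 317], [269, 320], [250, 333], [250, 336], [216, 279], [217, 282], [197, 292], [198, 295]]
```

View pics/d1.png

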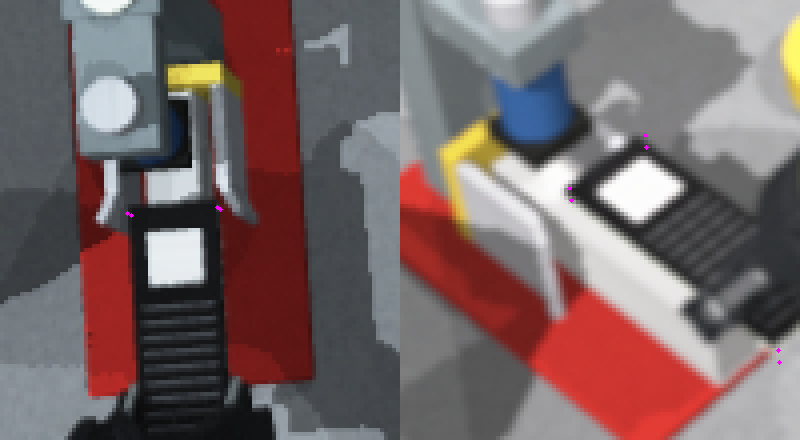

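The panel is held flat, black front up and badge end forward. It is about 6 mm to the −y side of the bed's centre line, and the overlay agrees to about 2 mm. I'll shift it sideways and lower.

Request:
drive_tool(moves=[[0.4,0.15,0.4,0.2,0,-0.3,-1],[0.4,0.15,0.4,0.2,0,-0.3,-1],[0.4,0.15,0.4,0.2,0,-0.3,-1],[0.4,0.1,0.4,0.2,0,-0.3,-1],[0,0,0,0,0,0,-1]])

```text
t: 26.48
eef_pos: [529.7, 313.9, 29.2]
tool_rot: [0.29, -0.029, 0.956, 0.009]
force: [-0.5, 0.6, -1.5]
gripper_width: 55.4
```

```bash
python3 log.py; python3 pd.py 3 -84 4
```

```text
26.48 q [ 0.135  0.273 -1.025  2.176  1.147  0.696 -0.069] p [529.7 313.9  29.2] 
 [[-0.83  -0.061  0.555]
 [-0.051  0.998  0.034]
 [-0.556 -0.    -0.831]] w 55.4 F [-0.5  0.6 -1.5]
press frame centre -82.2 2.4 75.1 badge dir [1.    0.002 0.004] into [ 0.004 -0.    -1.   ]
per row mm 2.019518541731486 deg 0.0685240911419762
[[0.04, -0.06, 0.19, 0.0, 0.1, 0.0, -1], [0.04, -0.06, 0.19, 0.0, 0.1, 0.0, -1], [0.04, -0.06, 0.19, 0.0, 0.1, 0.0, -1], [0.03, -0.06, 0.19, 0.0, 0.1, 0.0, -1]]
```

Request:
drive_tool(moves=[[0.2,-0.1,0.3,0,0,0,-1],[0.2,0,0.3,0,0,0,-1],[0,0,0,0,0,0,-1]])

```text
t: 26.85
eef_pos: [529.9, 312.7, 21.6]
tool_rot: [0.29, -0.029, 0.956, 0.009]
force: [0.1, -0.3, -1.5]
gripper_width: 55.0
```

Request:
drive_tool(moves=[[0.15,0,0.25,0,0,0,-1],[0,0,0,0,0,0,-1]])

```text
t: 27.1
eef_pos: [530.6, 313.0, 19.2]
tool_rot: [0.291, -0.029, 0.956, 0.009]
force: [-1.7, -0.5, -0.1]
gripper_width: 55.0
```

```bash
python3 log.py; python3 pd.py 0 -84 4
```

```text
27.1 q [ 0.115  0.296 -1.005  2.182  1.192  0.695 -0.109] p [530.6 313.   19.2] 
 [[-0.829 -0.061  0.556]
 [-0.051  0.998  0.034]
 [-0.557 -0.    -0.831]] w 55.0 F [-1.7 -0.5 -0.1]
press frame centre -81.5 1.5 65.1 badge dir [1.    0.002 0.006] into [ 0.006  0.    -1.   ]
per row mm 0.6658836235471476 deg 0.08785584190759871
[[-0.05, -0.04, 0.03, 0.0, 0.1, 0.0, -1], [-0.05, -0.04, 0.03, 0.0, 0.1, 0.0, -1], [-0.05, -0.04, 0.03, 0.0, 0.1, 0.0, -1], [-0.05, -0.04, 0.03, 0.0, 0.1, 0.0, -1]]
```

Request:
drive_tool(moves=[[-0.5,0,0.3,0,0,0,-1],[-0.6,0,0.4,0,0,0,-1],[-0.6,0,0.4,0,0,0,-1],[-0.6,0,0.4,0,0,0,-1],[-0.6,0,0.4,0,0,0,-1],[0,0,0,0,0,0,-1]], newtons=40)

```text
t: 27.85
eef_pos: [568.7, 314.9, 19.8]
tool_rot: [0.291, -0.028, 0.956, 0.009]
force: [-0.0, -1.0, -0.0]
gripper_width: 54.7
```

```bash
python3 log.py; python3 pd.py 0 -40 4
```

```text
27.85 q [ 0.115  0.36  -0.968  2.116  1.223  0.705 -0.066] p [568.7 314.9  19.8] 
 [[-0.829 -0.059  0.556]
 [-0.049  0.998  0.033]
 [-0.557  0.    -0.83 ]] w 54.7 F [-0. -1. -0.]
press frame centre -43.3 1.1 65.7 badge dir [1.    0.    0.006] into [ 0.006  0.001 -1.   ]
per row mm 2.034915462122839 deg 0.09051119649719169
[[-0.16, -0.03, 0.13, 0.0, 0.1, 0.0, -1], [-0.16, -0.03, 0.13, 0.0, 0.1, 0.0, -1], [-0.16, -0.03, 0.13, 0.0, 0.1, 0.0, -1], [-0.16, -0.03, 0.13, 0.0, 0.1, 0.0, -1]]
```

Request:
drive_tool(moves=[[-0.5,0,0.3,0,0,0,-1],[-0.6,0,0.4,0,0,0,-1],[-0.6,0,0.4,0,0,0,-1],[-0.6,0,0.4,0,0,0,-1],[-0.5,0,0.3,0,0,0,-1],[0,0,0,0,0,0,-1]])

```text
t: 28.6
eef_pos: [604.2, 316.8, 20.2]
tool_rot: [0.291, -0.028, 0.956, 0.009]
force: [0.1, 0.3, -0.4]
gripper_width: 54.9
```

```bash
python3 log.py; python3 pd.py 0 0 4; python3 - <<'E'
from h import *
for n in("top","side"):
    capture(n)
    for k in("badge_pad","ram","stop"):
        print(n,k,[(np.round(x["position"],1).tolist(),round(x["confidence"],2)) for x in finder.pinpoint(n,k) if x["position"][0]<260])
E
```

```text
28.6 q [ 0.114  0.418 -0.939  2.05   1.242  0.714 -0.019] p [604.2 316.8  20.2] 
 [[-0.829 -0.059  0.556]
 [-0.049  0.998  0.033]
 [-0.557  0.    -0.831]] w 54.9 F [ 0.1  0.3 -0.4]
press frame centre -7.8 0.9 66.1 badge dir [ 1.    -0.     0.006] into [ 0.006  0.    -1.   ]
per row mm 3.154900343706531 deg 0.08297008759466631
[[-0.25, -0.02, 0.2, 0.0, 0.1, -0.0, -1], [-0.25, -0.02, 0.2, 0.0, 0.1, -0.0, -1], [-0.25, -0.02, 0.2, 0.0, 0.1, -0.0, -1], [-0.25, -0.02, 0.19, 0.0, 0.1, -0.0, -1]]
top badge_pad [([188.5, 210.8], 0.59)]
top ram [([188.8, 203.5], 0.6)]
top stop [([189.1, 193.3], 0.8), ([199.2, 231.5], 0.57)]
side badge_pad []
side ram [([193.3, 288.8], 0.58)]
side stop [([184.1, 277.7], 0.68)]
```

Request:
drive_tool(moves=[[-0.3,0,0.2,0,0,0,-1],[-0.3,0,0.2,0,0,0,-1],[0,0,0,0,0,0,-1]], newtons=30)

```text
t: 29.38
eef_pos: [610.5, 317.7, 20.0]
tool_rot: [0.291, -0.029, 0.956, 0.009]
force: [-1.8, -0.6, 0.1]
gripper_width: 55.0
```

Request:
drive_tool(moves=[[-0.3,0,0.2,0,0,0,-1],[0,0,0,0,0,0,-1]])

```text
t: 29.62
eef_pos: [610.3, 317.8, 18.4]
tool_rot: [0.289, -0.029, 0.957, 0.007]
force: [0.3, -1.0, 3.0]
gripper_width: 54.7
```

Request:
drive_tool(moves=[[-0.3,0,0.2,0,0,0,-1],[0,0,0,0,0,0,-1]])

```text
t: 29.88
eef_pos: [610.2, 317.7, 18.6]
tool_rot: [0.288, -0.029, 0.957, 0.005]
force: [1.3, -1.3, 2.5]
gripper_width: 54.9
```

```bash
python3 log.py; python3 pd.py 0 0 4; python3 - <<'E'
from h import *
for n in("top","side"):
    im=capture(n)
    for k in("badge_pad","ram","stop"):
        print(n,k,[(np.round(x["position"],1).tolist(),round(x["confidence"],2)) for x in finder.pinpoint(n,k) if x["position"][0]<260])
    O=np.array([617.4,316.7,0]);a=np.radians(3.4);u=np.array([np.cos(a),np.sin(a),0]);v=np.array([-np.sin(a),np.cos(a),0])
    # brightness profile along press x on the panel's top / stop line
    for off in(-20,-12) if n=="top" else (20,25):
        print(n,off,[(s,im[tuple(np.round(proj(n,O+u*s+v*off+np.array([0,0,70]))[0]).astype(int)[::-1])].tolist()) for s in range(20,104,4)])
E
```

```text
29.88 q [ 0.109  0.437 -0.935  2.03   1.238  0.729  0.   ] p [610.2 317.7  18.6] 
 [[-0.833 -0.059  0.55 ]
 [-0.053  0.998  0.027]
 [-0.551 -0.007 -0.834]] w 54.9 F [ 1.3 -1.3  2.5]
press frame centre -1.4 1.8 64.5 badge dir [ 1.     0.    -0.001] into [-0.001 -0.007 -1.   ]
per row mm 1.6548983983906975 deg 0.10251735699898734
[[-0.14, -0.04, 0.08, -0.1, -0.0, 0.1, -1], [-0.14, -0.04, 0.08, -0.1, -0.0, 0.1, -1], [-0.14, -0.04, 0.08, -0.1, -0.0, 0.1, -1], [-0.14, -0.04, 0.08, -0.1, -0.0, 0.1, -1]]
top badge_pad [([189.9, 208.1], 0.64)]
top ram [([188.2, 205.0], 0.76), ([192.4, 223.0], 0.57)]
top stop [([190.0, 192.0], 0.86)]
top -20 [(20, [22, 22, 24]), (24, [47, 49, 53]), (28, [22, 23, 24]), (32, [21, 22, 23]), (36, [21, 23, 24]), (40, [20, 21, 22]), (44, [13, 13, 13]), (48, [14, 13, 14]), (52, [15, 16, 17]), (56, [16, 17, 18]), (60, [15, 16, 16]), (64, [16, 17, 18]), (68, [15, 15, 16]), (72, [17, 17, 18]), (76, [16, 16, 17]), (80, [14, 14, 16]), (84, [14, 14, 16]), (88, [35, 32, 18]), (92, [117, 106, 42]), (96, [241, 231, 97]), (100, [241, 231, 98])]
top -12 [(20, [22, 23, 24]), (2
[... 687 characters left out ...]
1]), (56, [222, 220, 218]), (60, [130, 128, 128]), (64, [143, 141, 141]), (68, [143, 142, 141]), (72, [99, 98, 99]), (76, [43, 42, 43]), (80, [31, 30, 33]), (84, [36, 34, 34]), (88, [86, 75, 38]), (92, [152, 131, 49]), (96, [172, 148, 53]), (100, [228, 199, 71])]
side 25 [(20, [53, 53, 54]), (24, [47, 47, 48]), (28, [38, 37, 38]), (32, [33, 32, 32]), (36, [43, 43, 43]), (40, [41, 40, 41]), (44, [45, 44, 44]), (48, [54, 53, 54]), (52, [53, 53, 54]), (56, [47, 46, 47]), (60, [43, 42, 43]), (64, [48, 47, 48]), (68, [52, 51, 52]), (72, [37, 36, 38]), (76, [35, 33, 35]), (80, [50, 50, 52]), (84, [50, 48, 45]), (88, [101, 88, 44]), (92, [155, 133, 49]), (96, [171, 147, 52]), (100, [218, 187, 67])]
```

Pixel profiles along the bed show the black panel running straight up to the yellow stop. The badge is centred at about x = 56 in the press frame, where the target is 55. I'll release and retreat.

Request:
drive_tool(moves=[[0,0,0,0,0,0,0.2],[0,0,0,0,0,0,0.6],[0,0,0,0,0,0,1],[0,0,0,0,0,0,1],[0,0,0,0,0,0,1],[0,0,-1,0,0,0,1],[0,0,-2,0,0,0,1],[0,0,-4,0,0,0,1],[0,0,-4,0,0,0,1],[0,0,-4,0,0,0,1],[0,0,-2,0,0,0,1],[0,0,0,0,0,0,1]])

```text
t: 31.78
eef_pos: [514.2, 314.4, 165.3]
tool_rot: [0.289, -0.031, 0.957, 0.004]
force: [0.8, -0.6, 0.0]
gripper_width: 85.4
```

```bash
python3 log.py; python3 - <<'E'
from h import *
O=np.array([617.4,316.7,0]);a=np.radians(3.4);u=np.array([np.cos(a),np.sin(a),0]);v=np.array([-np.sin(a),np.cos(a),0])
P={}
for n in("top","side"):
    im=capture(n)
    for k in("panel","badge_pad","ram","stop"):
        r=[(np.round(x["position"],1).tolist(),round(x["confidence"],2)) for x in finder.pinpoint(n,k) if x["position"][0]<260]; print(n,k,r)
        if r: P[n,k]=r[0][0]
    for off,rg in((-12,range(76,100,3)),(0,range(-100,-60,4)),(20,range(28,100,4))):
        print(n,off,[(s,int(im[tuple(np.round(proj(n,O+u*s+v*off+np.array([0,0,70]))[0]).astype(int)[::-1])].mean())) for s in rg])
    for s in(-60,-20):
        print(n,"cross",s,[(w,int(im[tuple(np.round(proj(n,O+u*s+v*w+np.array([0,0,70]))[0]).astype(int)[::-1])].mean())) for w in range(-40,41,4)])
if ("top","badge_pad") in P and ("side","badge_pad") in P:
    x=tri(P["top","badge_pad"],P["side","badge_pad"]); print("badge",x.round(1),"press",((x-O)@u).round(1),((x-O)@v).round(1))
E
```

```text
31.77 q [ 0.438 -0.141 -1.203  2.069  0.391  0.716  0.6  ] p [514.2 314.4 165.3] 
 [[-0.831 -0.062  0.553]
 [-0.057  0.998  0.026]
 [-0.553 -0.01  -0.833]] w 85.4 F [ 0.8 -0.6  0. ]
top panel [([194.9, 224.5], 0.67)]
top badge_pad [([186.6, 206.0], 0.78)]
top ram [([190.2, 206.1], 0.83)]
top stop [([188.8, 194.4], 0.57)]
top -12 [(76, 12), (79, 12), (82, 12), (85, 13), (88, 14), (91, 112), (94, 169), (97, 178)]
top 0 [(-100, 138), (-96, 216), (-92, 216), (-88, 203), (-84, 202), (-80, 107), (-76, 26), (-72, 47), (-68, 25), (-64, 33)]
top 20 [(28, 31), (32, 22), (36, 22), (40, 49), (44, 46), (48, 58), (52, 109), (56, 145), (60, 148), (64, 147), (68, 84), (72, 80), (76, 91), (80, 108), (84, 115), (88, 101), (92, 77), (96, 91)]
top cross -60 [(-40, 58), (-36, 59), (-32, 56), (-28, 35), (-24, 25), (-20, 68), (-16, 69), (-12, 80), (-8, 78), (-4, 76), (0, 61), (4, 49), (8, 50), (12, 71), (16, 81), (20, 78), (24, 39), (28, 28), (32, 74), (36, 75), (40, 75)]
top cross -20 [(-40, 50), (-36, 50), (-32, 49), (-28, 49), (-24, 24), (-20, 34), (-16, 25), (-12, 22), (-8, 22), (-4, 21), (0, 43), (4, 
[... 468 characters left out ...]
[(28, 39), (32, 42), (36, 100), (40, 161), (44, 190), (48, 212), (52, 220), (56, 211), (60, 123), (64, 140), (68, 141), (72, 97), (76, 41), (80, 32), (84, 33), (88, 68), (92, 110), (96, 124)]
side cross -60 [(-40, 98), (-36, 82), (-32, 82), (-28, 71), (-24, 59), (-20, 70), (-16, 80), (-12, 90), (-8, 75), (-4, 73), (0, 78), (4, 90), (8, 77), (12, 75), (16, 76), (20, 68), (24, 60), (28, 58), (32, 147), (36, 210), (40, 209)]
side cross -20 [(-40, 58), (-36, 57), (-32, 55), (-28, 56), (-24, 53), (-20, 52), (-16, 60), (-12, 55), (-8, 62), (-4, 60), (0, 59), (4, 63), (8, 64), (12, 58), (16, 58), (20, 61), (24, 54), (28, 41), (32, 148), (36, 208), (40, 152)]
badge [667.4 329.4  76.8] press 50.7 9.7
```

```bash
python3 -c "
from rig import arm
print(arm.sign_off(), arm.get_obs()['t'])"
```

```text
the job is handed in; nothing more can be done
the job is handed in; nothing more can be done
```

The panel is turned over and lies black side up on the press bed, badge end in against the yellow stop. I handed the job in at about 32 s of the 72 s allowed.

**What I did:** I gripped the panel on the cradle, stood it badge end down in the blue stand, and regripped it from the black side. I then laid it on the bed, slid it between the guides to the stop, released it and backed off.

**Last checks, after release:**
- **Position along the press:** brightness profiles from both cameras put the panel's tail at about x = -80 to -84 mm in the press frame and its front at about 89 mm (targets -80 and 90).
- **Across the bed:** the panel is centred to within about 2 mm, and I saw no sign of tilt.
- **Gripper:** it is open and clear of everything, with wrist force under 1 N.

**What failed or disagreed:**
- **TCP offset:** the visible fingertips sat about 35 mm behind the reported TCP, so I worked with a grasp offset of about 55 mm instead of 18.7 mm.
- **Wrong-way push:** at the regrip a sign error pushed the panel down in the stand and made it lean. I opened, realigned and gripped it again.
- **At the stop:** the arm's own numbers put the panel about 6 mm short of the stop, but the pictures showed it touching.
- **Badge position:** in the last check the network put the badge pad about 10 mm to one side. The ram partly hides the pad, and the panel's outline and the guides contradict that reading, so I discounted it.
- **Not checked:** I had used all 12 picture views before the final slide, so the last checks are numbers only. I did not measure the other bench items at the end.

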